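# Load the glazing carousel, one stroke of the index lever per test tile

## Robot

A 7-joint arm with a two-finger parallel gripper is mounted at the origin on the work surface. World frame = base frame: x ahead of the robot, y to its left, z up, the work surface at z = 0. Lengths are in m, angles in rad, forces in N, time in s.
With the tool pointing down it reaches from about 0.425 to 0.925 m from the base axis. Payload 6.8 kg.
Tool frame: the origin (TCP) lies at the very end of the fingers, on their centre line; the grasp point (between the pads) lies 19 mm behind it; z points along the fingers, y is the direction in which the jaws open and shut (so a half turn about z gives the same grasp; the last joint's range is limited). The gripper opens to 85 mm and grips with 20 to 120 N. Pads are 22 mm wide; open, the fingers measure 114 mm over their backs; the gripper's body (76 mm by 85 mm) begins 54 mm behind the grasp point. The pads swing forward as they close: fully open they stand 13 mm farther back than shut.
Start: joints at [-1.291, 0.477, 0.022, 1.555, -0.011, 1.109, -0.083], TCP at [0.255, 0.625, 0.203] pointing down, gripper open.
Joint ranges: [-2.96, 2.96], [-0.34, 2.1], [-1.41, 1.46], [0.24, 2.44], [-1.37, 4.51], [0.17, 1.92], [-2.96, 2.96]. Speed limits (rad/s): [2.39, 2.39, 3.14, 3.14, 3.14, 3.14, 3.14].

## Interface

Orientations are given as a unit quaternion [w, x, y, z].
In Python, from station import bot gives the robot as it stands.
- The arm moves only by the tool move_arm, never from a script. Its argument "commands" is text: rows parted by semicolons, each of 7 numbers parted by spaces: the opening, from 0 (shut) to 1 (fully open), then the shift along the tool's x, y, z in cm, then the turn, a rotation vector about the tool's x, y, z in degrees. In form: gripper tx ty tz rx ry rz; .... A call has 1 to 12 rows; each row shifts and turns the commanded pose from where the row before left it, along the tool's axes as they then stand; what a row does not reach is not made up. A row lasts 1/12 s, in which the tool goes at most 41.7 mm and 7.16 degrees, less where a joint would pass 70% of its speed; a pose out of reach is approached as far as the arm can. A call with a gripper value outside its range is refused whole. The fingers move at their own pace and stop on an object; "force" is the grip in N (left out, the last holds). Time passes only in rows, so rows that do not move let the fingers close. It gives the time, the measured TCP pose, the force and the opening at its end, in the units of the state.
- bot.get_obs(): the state, without advancing time (a new reading comes with each control period).
- bot.read_camera(name): name is "scene" or "top" or "wrist"; returns a dict with "img" (384x512x3 uint8, red, green, blue), "K" (3x3 intrinsics, pixels), "rvec" (rotation vector, rad) and "tvec" (3), from world to camera coordinates, as OpenCV has them; the wrist camera has in their place "hand_eye" (4x4, takes a point from camera to tool coordinates, whose origin is the TCP and whose axes are the flange's). Camera axes: x right, y down, z forward; pixel columns grow to the right and rows downward; lengths in m; the calibration is good to about 2 mm. A picture is of the moment at which its call begins: read the wrist's pose just before it. There is no depth.
- bot.hand_in(): hands the job in, once; it reports no verdict.
The state is a dict: "t": time; "q": joint angles; "joint_vel": joint speeds; "joint_torque": joint torques, N m; "eef_pos": TCP position; "tool_rot": TCP orientation; "contact_force": force on the tool from outside, world axes, zero at the start; "torque": the same for the moment, N m; "gripper_width": opening from 0.0 (shut) to 1.0 (fully open).
Only numpy, scipy, OpenCV 4.12 (cv2) and the standard library are available. Lean on these libraries where they do the work, as an engineer would, in place of code of your own. Each camera call takes 0.05 s, during which the arm holds its last target. There are 200 camera calls.

## Task

Load all the terracotta test tiles from the ware board into the glazing carousel: lay each one flat in the nest that stands at the pointer, its slotted end towards the hub, and after each tile, the last one too, draw the index lever through one full stroke and let it come home before laying the next. At the end the tiles sit in successive nests without a gap, the carousel has been advanced by its lever exactly once for each tile, and an empty nest stands at the pointer. Leave the rib and everything else on the bench where it is; a tile that gets knocked out of its nest is to be laid back into it.

Things in the scene. Friction and masses are not known exactly. Their poses are not given: they have to be found in the camera images.
- hub (a point): centre of the glazing carousel's aluminium dial (336 mm across, eight nests), at its top face, 52 mm above the bench. The frame is fixed to the base and does not turn with the dial: -x points to the steel loading pointer at the rim on the robot's side (176 mm out), z up. A grey hub cap 143 mm across, 10 mm high, and a nut reaching 86 mm above the bench cover the middle
- dial (a joint): angle of the dial (rad), 0 at the start, growing counter-clockwise seen from above. A full lever stroke turns it 0.785 rad (one nest, 1/8 turn) by a pawl under the dial and brings the next nest to the pointer; friction (0.6 N m) holds it while the lever goes back
- lever (a joint): index lever's angle about the dial's centre (rad): 0 is home, the stop ending a full stroke is at 0.855; grows counter-clockwise seen from above (at first away from the robot and to its right). The first 0.07 rad is play; a spring brings it home. A part stroke turns the dial part of the way; let it home and draw it fully again to complete that same nest
- lever_knob (a point): centre of the top of the lever's upright black knob, 108 mm above the bench: a cylinder 28 mm across, 46 mm tall (its lower end 62 mm above the bench) on a 12 mm post. It travels on a circle of 196 mm radius round the hub, outside the dial's rim on the robot's right; a full stroke takes about 10 N there
- nest0 (a point): centre of the floor of nest 0 on the dial's top, 115 mm from the hub; turns with the dial; at the pointer at the start. A tile lies in it radially with 3.5 mm play all round, between round-topped pins 6 mm thick, 12 mm high: two along each long side (27 mm either way from the centre along the radius, 24.5 mm to each side), one at the outer end; the hub cap closes the inner end
- nest1 (a point): centre of the floor of nest 1, just like nest 0; it stands at the pointer after 1 stroke
- nest2 (a point): centre of the floor of nest 2, just like nest 0; it stands at the pointer after 2 strokes
- nest3 (a point): centre of the floor of nest 3, just like nest 0; it stands at the pointer after 3 strokes
- nest4 (a point): centre of the floor of nest 4, just like nest 0; it stands at the pointer after 4 strokes
- tile1: terracotta test tile, a flat bar 80 x 36 x 10 mm (55 g) with one square hanging slot (12 x 14 mm) through it near one end, 22 mm from its centre. Origin: centre of its underside; x runs along its length towards the slotted end, z up. Lies flat on the ware board at the start. Three to five of the tiles are there, the absent ones have no pose
- tile2: another test tile, just like tile1, with the same axes
- tile3: another test tile, just like tile1, with the same axes
- tile4: another test tile, just like tile1, with the same axes
- tile5: another test tile, just like tile1, with the same axes
- ware_board: plywood ware board on two battens, 250 (its x) by 270 mm, its top face 30 mm above the bench; origin at its centre at bench height. The tiles and the rib lie on it
- rib: bystander: a small dark wooden throwing rib, 70 x 45 mm, 7 mm thick, half-moon shaped, lying on the ware board among the tiles; it is no tile and stays where it is. Origin: underside
- glaze_jar: bystander: glass jar with a white cap, 72 mm across, 85 mm tall; origin at its foot
- bud_vase: bystander: terracotta vase, 72 mm across, 110 mm tall; origin at its foot
- slip_cup: bystander: white mug, 84 mm across, 85 mm tall; origin at its foot
- glaze_brush: bystander: brush 190 mm long lying on the bench
- bowl: bystander: white bowl, 110 mm across, 55 mm tall; origin at its foot
- sprig_mould: bystander: white plaster block 90 x 70 x 35 mm; origin at its foot
There are look-alikes about, which are no part of the job. Leave any white look-alike of the tile1 alone.

How it is judged:
On the way, in this order (a step that is already met when the one before it is completed fails the run):
1. first tile laid flat in the nest at the pointer, before any stroke (distance between any of tile1, tile2, tile3, tile4, tile5 and nest0 below 0.008 m and value of joint dial between -0.1 and 0.1 rad), for 0.2 s.
2. lever drawn through its full first stroke, the dial one nest further (value of joint dial above 0.6854 rad and value of joint lever above 0.72 rad), for 0.05 s.
3. second tile laid flat in the nest at the pointer, 1 stroke having been given (distance between any of tile1, tile2, tile3, tile4, tile5 and nest1 below 0.008 m and value of joint dial between 0.6854 and 0.8854 rad), for 0.2 s.
4. lever drawn through its full second stroke, the dial one nest further (value of joint dial above 1.4708 rad and value of joint lever above 0.72 rad), for 0.05 s.
5. third tile laid flat in the nest at the pointer, 2 strokes having been given (distance between any of tile1, tile2, tile3, tile4, tile5 and nest2 below 0.008 m and value of joint dial between 1.4708 and 1.6708 rad), for 0.2 s.
6. lever drawn through its full third stroke, the dial one nest further (value of joint dial above 2.2562 rad and value of joint lever above 0.72 rad), for 0.05 s.
At the end, for the whole second after the job is handed in: All n tiles lie flat, one each in nests 0 to n-1 (its origin within 8 mm of the nest's, tilt below 0.09 rad), slotted end towards the hub, at rest; dial at n x 0.785 rad (within 0.1), lever home (below 0.1 rad) (distance between any of tile1, tile2, tile3, tile4, tile5 and nest0 below 0.008 m and distance between any of tile1, tile2, tile3, tile4, tile5 and nest1 below 0.008 m and distance between any of tile1, tile2, tile3, tile4, tile5 and nest2 below 0.008 m and ((value of joint dial between 2.2562 and 2.4562 rad and not (distance between any of tile1, tile2, tile3, tile4, tile5 and nest3 below 0.03 m) and not (distance between any of tile1, tile2, tile3, tile4, tile5 and nest4 below 0.03 m)) or (value of joint dial between 3.0416 and 3.2416 rad and distance between any of tile1, tile2, tile3, tile4, tile5 and nest3 below 0.008 m and not (distance between any of tile1, tile2, tile3, tile4, tile5 and nest4 below 0.03 m)) or (value of joint dial between 3.827 and 4.027 rad and distance between any of tile1, tile2, tile3, tile4, tile5 and nest3 below 0.008 m and distance between any of tile1, tile2, tile3, tile4, tile5 and nest4 below 0.008 m)) and value of joint lever below 0.1 rad and distance between each of tile1, tile2, tile3, tile4, tile5 and hub below 0.125 m and angle between each of tile1, tile2, tile3, tile4, tile5's own z axis and vertical below 0.09 rad and x of hub in the frame of tile1 above 0.1 m and x of hub in the frame of tile2 above 0.1 m and x of hub in the frame of tile3 above 0.1 m and x of hub in the frame of tile4 above 0.1 m and x of hub in the frame of tile5 above 0.1 m and y of each of tile1, tile2, tile3, tile4, tile5 in the frame of nest0 above -0.01 m and linear speed of each of tile1, tile2, tile3, tile4, tile5 below 0.02 m/s); the robot touches nothing.
It fails at once if the rib, jar, vase, mug, brush, bowl or plaster mould is moved more than 5 cm (distance of any of rib, glaze_jar, bud_vase, slip_cup, glaze_brush, bowl, sprig_mould from where it was at the start of the episode above 0.05 m).
Of tile1, tile2, tile3, tile4, tile5 only 3 to 5 are there at a start; the rules pass over those that are not, and their reading is None.
At some moment in a run one of tile1, tile2, tile3, tile4, tile5 may be knocked a few centimetres aside while the robot is not near it.
Once in a run the grip may slacken for a moment while it holds something.
It also fails if it takes over 210 s, if anything falls off the work surface, if the arm or the gripper's body presses on something with over 40 N, if the wrist force passes 120 N, or if a joint passes its speed limit or range.

## Working session

There is one attempt and no reset: what is moved stays moved. The work goes in short steps, Python scripts to look and compute and a tool call to move; the robot and the scene stay as the last step left them, time stands still between calls to the robot, and variables do not carry over. Pictures are saved under pics/ and viewed, about 12 in all and at most 16, crops included, and the job is handed in when it is done.

Besides the shell and the picture viewer there is one more tool, called by a JSON object that holds its "method" and its "body", one argument or row to a line. move_arm: Moves the arm, as the interface text tells. Its arguments: {"type":"object","properties":{"commands":{"type":"string"},"force":{"type":"number"}},"required":["commands"]}

```bash
mkdir -p pics
cat > h.py <<'E'
import numpy as np, cv2
from scipy.spatial.transform import Rotation as R
from station import bot
def cam(name):
    o=bot.get_obs(); c=bot.read_camera(name); K=np.array(c["K"],float)
    if name=="wrist":
        q=np.array(o["tool_rot"]); T=np.eye(4); T[:3,:3]=R.from_quat(q[[1,2,3,0]]).as_matrix(); T[:3,3]=o["eef_pos"]
        W=T@np.array(c["hand_eye"])   # cam->world
        Rw,C=W[:3,:3],W[:3,3]
    else:
        Rc=cv2.Rodrigues(np.array(c["rvec"],float))[0]; Rw=Rc.T; C=-Rc.T@np.array(c["tvec"],float).ravel()
    return dict(img=c["img"],K=K,R=Rw,C=C,o=o)
def ray(c,uv,z):
    uv=np.atleast_2d(np.array(uv,float)); d=np.c_[uv,np.ones(len(uv))]@np.linalg.inv(c["K"]).T@c["R"].T
    return c["C"]+d*((z-c["C"][2])/d[:,2])[:,None]
def proj(c,P):
    p=(np.atleast_2d(P)-c["C"])@c["R"]@c["K"].T; return p[:,:2]/p[:,2:]
def save(c,n,s=1.5): cv2.imwrite(f"pics/{n}.png",cv2.resize(c["img"][:,:,::-1],None,fx=s,fy=s,interpolation=cv2.INTER_CUBIC))
E
python3 - <<'E'
from h import *
for n in ("scene","top"):
    c=cam(n); save(c,n+"0"); print(n,c["C"],c["R"][:,2],c["K"][0,0])
c=cam("wrist");save(c,"wrist0");print(c["C"]-c["o"]["eef_pos"],c["R"]); print(c["o"])
E
```

```text
scene [1.14835954 0.81616925 0.83479769] [-0.49499515 -0.64201884 -0.58548408] 447.3012945643258
top [ 0.42912334 -0.02567891  1.40424382] [ 6.84960745e-02 -7.80317140e-04 -9.97651081e-01] 420.65918483215233
[-0.06956871  0.02839097  0.17062882] [[ 0.37771567  0.88545184  0.27075065]
 [ 0.92592047 -0.36074365 -0.11196112]
 [-0.00146461  0.29298304 -0.95611652]]
{'t': 0.1, 'q': array([-1.29110407,  0.47775845,  0.02234729,  1.55637304, -0.01148265,
        1.10930221, -0.08307419]), 'joint_vel': array([-3.76013818e-04, -2.39513297e-03,  1.19283431e-03, -2.70072031e-03,
        1.36503058e-03, -3.79686608e-05,  1.20262829e-03]), 'joint_torque': array([ 4.70392974e-03, -5.97760391e+01,  1.61418445e+00, -2.81957728e+01,
        1.29073294e-02,  4.90894585e-03, -1.85446606e-05]), 'eef_pos': array([0.25504501, 0.62431591, 0.20158694]), 'tool_rot': array([-9.38073078e-05,  1.92659234e-01,  9.81265350e-01, -8.51209622e-04]), 'contact_force': array([-0.64730411,  0.18422421, -0.42773879]), 'torque': array([-0.02358225,  0.01347435, -0.00043499]), 'gripper_width': 0.99870631199445}
```

View pics/top0.png

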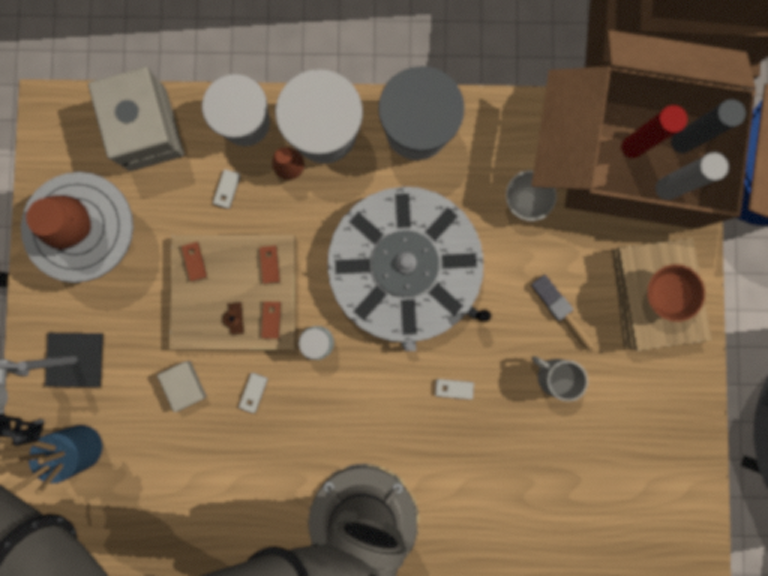

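View pics/scene0.png

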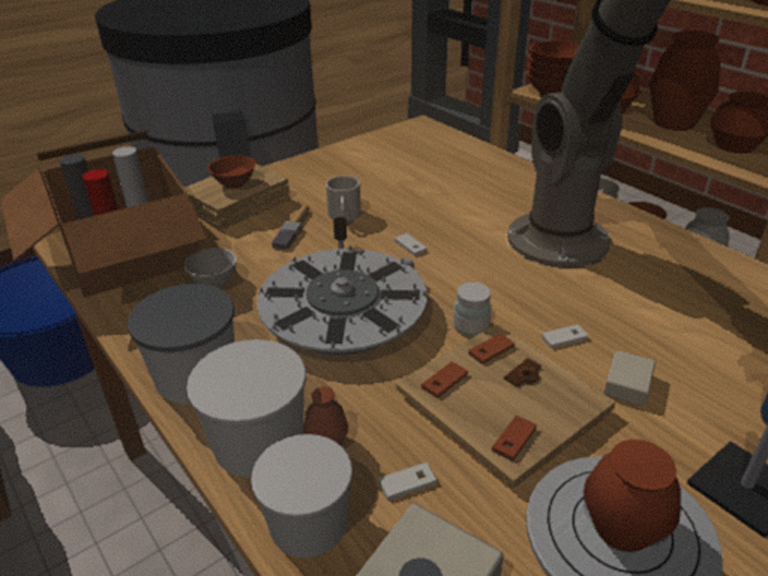

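The top view shows three terracotta tiles at about (193,262), (269,265) and (271,320), with the rib at (233,318). The dial centre is near (405,262), the pointer at (410,345), the knob at (483,316) and the jar at (315,343). Next I'll measure these.

```bash
cat >> h.py <<'E'
def tiles(c,amin=60):
    hsv=cv2.cvtColor(c["img"],cv2.COLOR_RGB2HSV); H,S,V=cv2.split(hsv)
    m=(((H<9)|(H>172))&(S>120)&(V>75)).astype(np.uint8)*255
    cs,_=cv2.findContours(m,cv2.RETR_EXTERNAL,cv2.CHAIN_APPROX_NONE)
    return [k for k in cs if cv2.contourArea(k)>amin],m,hsv
def tri(ca,ua,cb,ub):
    A=[];b=[]
    for c,u in((ca,ua),(cb,ub)):
        d=c["R"]@np.linalg.inv(c["K"])@np.array([*u,1.]); d/=np.linalg.norm(d); P=np.eye(3)-np.outer(d,d); A.append(P); b.append(P@c["C"])
    A=np.vstack(A);b=np.hstack(b);x=np.linalg.lstsq(A,b,rcond=None)[0]; return x,np.abs(A@x-b).max()
E
python3 - <<'E'
from h import *
t=cam("top"); s=cam("scene")
P={}
for n,c in(("t",t),("s",s)):
    k,m,hsv=tiles(c); 
    for q in k:
        (u,v),wh,a=cv2.minAreaRect(q); X=ray(c,(u,v),.04)[0]
        if wh[0]<40 and .2<X[0]<.8 and 0<X[1]<.7: print(n,np.round((u,v),1),np.round(wh,1),np.round(X,4),np.round(c["img"][int(v),int(u)],0)); P.setdefault(n,[]).append((u,v))
for u in P["t"]:
    X=ray(t,u,.04)[0]; b=min(P["s"],key=lambda w:np.hypot(*(ray(s,w,.04)[0]-X)[:2])); x,e=tri(t,u,s,b); print("tri",x.round(4),round(e,4))
# rough points hub top nut, knob top, pointer
for n,z,u in(("hub",.086,(405,262)),("knob",.108,(483,316)),("pointer",.052,(410,345)),("jar",.085,(315,343)),("vase",.11,(288,160)),("rib",.037,(233,318)),("mug",.085,(566,380))):
    print(n,ray(t,np.array(u)/1.5,z)[0].round(3))
# crops
def crop(c,x,y,w,h,sc): return cv2.resize(c["img"][y:y+h,x:x+w,::-1],None,fx=sc,fy=sc,interpolation=cv2.INTER_CUBIC)
a=crop(t,105,115,230,130,3.4)[:440];cv2.imwrite("pics/c1.png",a)
b=crop(s,165,140,260,180,3);cv2.imwrite("pics/c2.png",b)
E
```

```text
t [180. 216.] [14.  8.] [0.4232 0.2038 0.04  ] [128  71  50]
t [179.5 178.8] [15.   8.4] [0.5439 0.2087 0.04  ] [129  73  51]
t [129.2 174.1] [20.6  8.8] [0.5569 0.3728 0.04  ] [128  71  49]
t [ 38.5 145.5] [29. 41.] [0.6465 0.6723 0.04  ] [124  69  47]
t [191.9 107.1] [17.8  8.8] [0.7812 0.1739 0.04  ] [113  61  41]
s [419.2 314.2] [39.1 58.2] [0.4788 0.5299 0.04  ] [95 45 29]
s [342.5 290.7] [14.9 27. ] [0.5589 0.3782 0.04  ] [113  58  39]
s [295.8 251.9] [11.3 27.2] [0.5551 0.2139 0.04  ] [100  53  30]
s [327.2 231. ] [10.1 26. ] [0.434  0.2071 0.04  ] [112  59  39]
tri [0.4251 0.2031 0.0327] 0.002
tri [0.5464 0.2086 0.0309] 0.0018
tri [0.5565 0.375  0.0355] 0.0008
tri [0.6194 0.5887 0.2055] 0.001
tri [0.6916 0.2243 0.1478] 0.067
hub [ 0.557 -0.084  0.086]
knob [ 0.446 -0.244  0.108]
pointer [ 0.383 -0.098  0.052]
jar [0.385 0.102 0.085]
vase [0.765 0.163 0.11 ]
rib [0.435 0.285 0.037]
mug [ 0.316 -0.42   0.085]
```

View pics/c1.png

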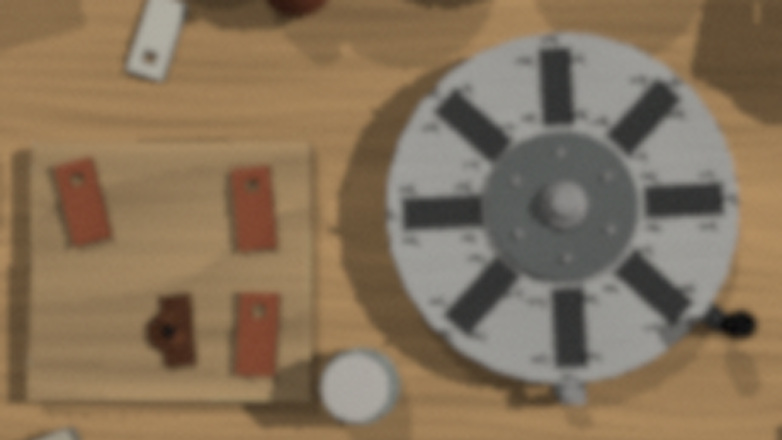

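Three tiles are there, all with their slots at the far (+x) end. The eight dark nest floors and the lever knob are clear. I'll measure the nests and tile yaws next.

Run:
```python
from h import *
t=cam("top"); s=cam("scene")
hub={}
for n,c in(("t",t),("s",s)):
    g=cv2.cvtColor(c["img"],cv2.COLOR_RGB2GRAY); m=((g<70)).astype(np.uint8)*255
    cs,_=cv2.findContours(m,cv2.RETR_EXTERNAL,cv2.CHAIN_APPROX_NONE); L=[]
    for k in cs:
        if cv2.contourArea(k)<60: continue
        W=ray(c,k[:,0,:],.052)[:,:2].astype(np.float32); (x,y),wh,a=cv2.minAreaRect(W)
        r=np.hypot(x-.557,y+.084)
        if .08<r<.15 and min(wh)<.045:
            M=cv2.moments(k); L.append(ray(c,(M['m10']/M['m00'],M['m01']/M['m00']),.052)[0][:2])
    L=np.array(L); A=np.c_[2*L,np.ones(len(L))]; x=np.linalg.lstsq(A,(L**2).sum(1),rcond=None)[0]
    h=x[:2]; print(n,len(L),"hub",h.round(4),"R",np.sqrt(x[2]+h@h).round(4)); 
    d=L-h; print(sorted([(round(float(np.degrees(np.arctan2(*v[::-1]))),1),tuple(p.round(4))) for v,p in zip(d,L)]))
    hub[n]=proj(c,[*h,.052])[0]
print("hub tri",tri(t,hub["t"],s,hub["s"]))
k,m,_=tiles(t)
for q in k:
    W=ray(t,q[:,0,:],.04)[:,:2]
    if len(q)<55 and W[:,0].mean()<.6:
        p=cv2.fitLine(W.astype(np.float32),cv2.DIST_L2,0,.01,.01).ravel(); print(W.mean(0).round(4),"yaw",np.degrees(np.arctan(p[1]/p[0])).round(1))
```

```text
t 8 hub [ 0.5586 -0.0869] R 0.1145
[(-177.0, (np.float64(0.4436), np.float64(-0.0929))), (-131.8, (np.float64(0.4829), np.float64(-0.1717))), (-86.4, (np.float64(0.5659), np.float64(-0.2013))), (-40.8, (np.float64(0.6455), np.float64(-0.1619))), (4.3, (np.float64(0.6729), np.float64(-0.0783))), (49.2, (np.float64(0.6335), np.float64(-0.0003))), (93.7, (np.float64(0.5512), np.float64(0.0268))), (138.2, (np.float64(0.473), np.float64(-0.0105)))]
s 3 hub [ 0.5588 -0.0802] R 0.1148
[(-132.1, (np.float64(0.4819), np.float64(-0.1655))), (-43.2, (np.float64(0.6425), np.float64(-0.1589))), (2.5, (np.float64(0.6735), np.float64(-0.0752)))]
hub tri (array([ 0.55742505, -0.08591264,  0.04828095]), np.float64(0.0015390919494505662))
```

{"method": "move_arm", "body": {
  "commands": "1 0 0 0 0 0 -5.55;1 0 0 0 0 0 -5.55;1 0 0 0 0 0 -5.55;1 0 0 0 0 0 -5.55;1 -2 -3 0 0 0 0;1 -2 -3 0 0 0 0;1 -2 -3 0 0 0 0;1 -2 -3 0 0 0 0;1 -2 -3 0 0 0 0;1 -2 -3 0 0 0 0;1 -2 -3 0 0 0 0;1 -2 -3 0 0 0 0",
  "force": 50
}}

```text
t: 1.35
eef_pos: [0.4159, 0.3833, 0.2027]
tool_rot: [0.0, 0.0, 1.0, 0.0]
contact_force: [0.1, 0.2, -0.5]
gripper_width: 1.001
```

{"method": "move_arm", "body": {
  "commands": "1 -2 -3 0 0 0 0;1 -2 -3 0 0 0 0;1 -2 -3 0 0 0 0;1 -2 -3 0 0 0 0;1 -2 -3 0 0 0 0;1 -2 -3 0 0 0 0;1 0 0 0 0 0 0;1 0 0 0 0 0 0"
}}

```text
t: 2.02
eef_pos: [0.5364, 0.202, 0.2026]
tool_rot: [0.0, 0.003, 1.0, -0.0]
contact_force: [-1.3, -0.0, 0.7]
gripper_width: 1.0
```

```bash
cat >> h.py <<'E'
def yawy(o):  # angle of tool y in world, deg
    q=np.array(o["tool_rot"]); M=R.from_quat(q[[1,2,3,0]]).as_matrix(); return M,np.degrees(np.arctan2(M[1,1],M[0,1]))
def goto(o,P,yaw=None):
    "print shift (cm, tool axes) to world TCP P from measured pose; turn about z to put tool y at yaw"
    M,a=yawy(o); d=M.T@(np.array(P)-o["eef_pos"])*100; print("shift cm",d.round(2),"rz",None if yaw is None else round((a-yaw+90)%180-90,2),"tilt",M[2,2].round(4))
def ltiles(c,z,amin=800):
    k,m,hsv=tiles(c,amin); out=[]
    for q in k:
        W=ray(c,q[:,0,:],z)[:,:2]; h=cv2.convexHull((W*1e4).astype(np.float32)); (x,y),wh,a=cv2.minAreaRect(h); b=cv2.boxPoints(((x,y),wh,a))
        e=[b[1]-b[0],b[2]-b[1]]; e=max(e,key=np.linalg.norm); yaw=np.degrees(np.arctan2(e[1],e[0])); yaw=(yaw+90)%180-90
        out.append((x/1e4,y/1e4,yaw,max(wh)/1e4,min(wh)/1e4))
    return out
E
python3 - <<'E'
from h import *
c=cam("wrist"); save(c,"w1"); print(c["o"]["eef_pos"],yawy(c["o"])[1],c["o"]["contact_force"],c["o"]["t"])
for t in ltiles(c,.040): print(np.round(t,4))
E
```

```text
[0.53640171 0.20204886 0.20257411] 89.66990080951886 [-1.28523647 -0.01811914  0.69302142] 2.0167
```

View pics/w1.png

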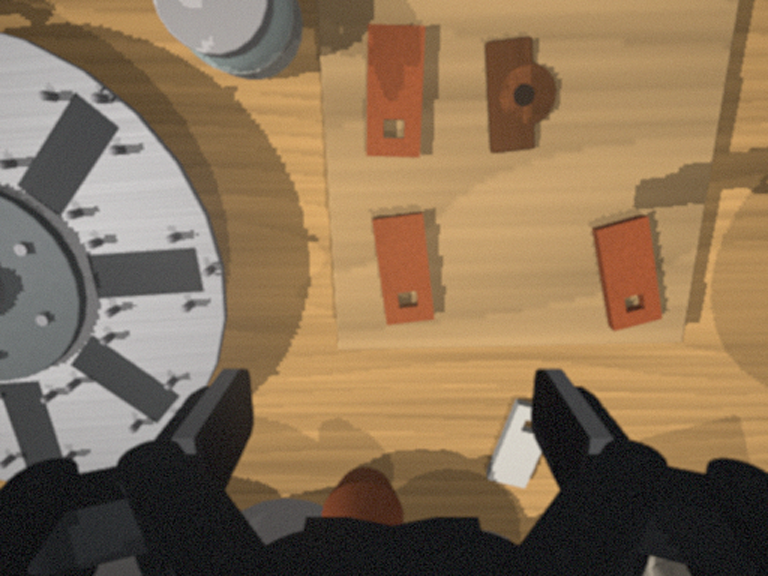

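The wrist view shows the three tiles at about (405,267), (395,90) and (628,270), all with their slots at the lower (far) end. The rib is at (515,95). My hue mask missed the tiles, so I'll loosen it.

```bash
sed -i 's/(H<9)/(H<lim)/; s/def tiles(c,amin=60):/def tiles(c,amin=60,lim=9):/; s/k,m,hsv=tiles(c,amin); out/k,m,hsv=tiles(c,amin,12); out/' h.py
python3 - <<'E'
from h import *
c=cam("wrist")
hsv=cv2.cvtColor(c["img"],cv2.COLOR_RGB2HSV)
for u in((405,245),(395,70),(628,260),(505,130),(450,250)): print(hsv[int(u[1]/1.5),int(u[0]/1.5)])
for t in ltiles(c,.040): print(np.round(t,4))
E
```

```text
[ 10 170 174]
[  9 159 143]
[  9 171 164]
[ 11 145 109]
[ 17 112 201]
[ 0.5561  0.3728 16.1589  0.0818  0.0392]
[0.5522 0.2107 6.6782 0.08   0.0356]
[ 0.4328  0.2042 -2.1633  0.0791  0.0362]
```

{"method": "move_arm", "body": {
  "commands": "0.65 -1.56 0.85 0 0 0 0;0.65 0 0 0 0 0 -7;0.65 0 0 3.5 0 0 0;0.65 0 0 3.5 0 0 0;0.65 0 0 3.5 0 0 0;0.65 0 0 3.0 0 0 0;0.65 0 0 2.5 0 0 0;0.65 0 0 1.2 0 0 0;0.65 0 0 0 0 0 0;0.65 0 0 0 0 0 0"
}}

```text
t: 2.95
eef_pos: [0.5504, 0.2145, 0.0308]
tool_rot: [-0.0, -0.062, 0.998, 0.0]
contact_force: [0.8, -0.3, -0.1]
gripper_width: 0.648
```

Run:
```python
from h import *
c=cam("wrist"); save(c,"w2"); o=c["o"];print(o["eef_pos"],yawy(o)[1],o["contact_force"]); goto(o,(.552,.2105,.029),96.7)
```

```text
[0.55044214 0.21447832 0.03081794] 97.07070328074545 [ 0.78393434 -0.34454216 -0.06393129]
shift cm [-0.11 -0.41  0.18] rz 0.37 tilt -1.0
```

View pics/w2.png

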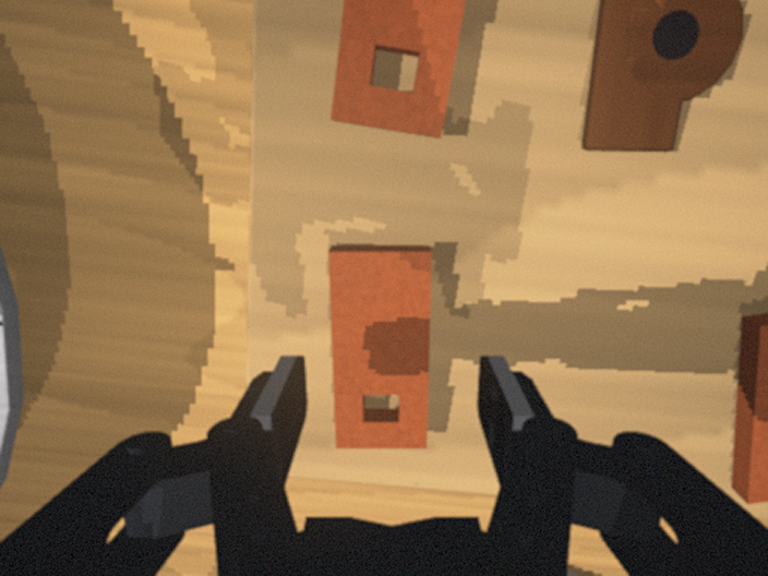

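The open fingers straddle the tile, which has its centre near (380,348) and its slot at (380,408). I'll check the position numerically.

Run:
```python
from h import *
c=cam("wrist"); o=c["o"]; p=np.array(o["eef_pos"])
print("tcp px",proj(c,p)*1.5, "tip if 8mm back",proj(c,p+[0,0,.008])*1.5)
for t in ltiles(c,.040): print(np.round(t,4))
W=ray(c,np.array([[330,247],[431,247],[427,447],[336,447]])/1.5,.04); print(W.round(4),W.mean(0)); print(ray(c,np.array([380,408])/1.5,.035))
```

```text
tcp px [[391.67968837 341.39472406]] tip if 8mm back [[391.72098442 350.18107792]]
[5.6230e-01 3.5530e-01 2.0089e+01 8.0000e-02 1.4300e-02]
[0.5515 0.2103 7.0241 0.0804 0.0358]
[  0.4394   0.285  -25.1527   0.0419   0.0395]
[ 0.4536  0.2035 -1.6392  0.0388  0.0359]
[[0.5151 0.1884 0.04  ]
 [0.5109 0.2232 0.04  ]
 [0.5913 0.2335 0.04  ]
 [0.5957 0.1977 0.04  ]] [0.55324054 0.21072494 0.04      ]
[[0.57914431 0.2132482  0.035     ]]
```

Run:
```python
from h import *
c=cam("wrist"); o=c["o"]; M,_=yawy(o); p=np.array(o["eef_pos"])
f=c["K"][0,0]*1.5; print("f",f)
for du,w in((178,.648*85),):
    print("depth from sep",f*w/1000/du)
for back in(0,.005,.01,.015,.02,.03):
    for tx in(.011,-.011):
        P=[p+M@np.array([tx,s*.0275,-back]) for s in(-1,1)]; print(back,tx,(proj(c,P)*1.5).round(0).tolist())
```

```text
f 478.11598971492367
depth from sep 0.14794735232302245
0 0.011 [[319.0, 315.0], [464.0, 315.0]]
0 -0.011 [[322.0, 367.0], [461.0, 367.0]]
0.005 0.011 [[317.0, 320.0], [466.0, 320.0]]
0.005 -0.011 [[320.0, 373.0], [463.0, 373.0]]
0.01 0.011 [[315.0, 325.0], [468.0, 325.0]]
0.01 -0.011 [[318.0, 379.0], [465.0, 379.0]]
0.015 0.011 [[313.0, 330.0], [470.0, 330.0]]
0.015 -0.011 [[316.0, 386.0], [467.0, 386.0]]
0.02 0.011 [[311.0, 335.0], [472.0, 336.0]]
0.02 -0.011 [[314.0, 393.0], [469.0, 393.0]]
0.03 0.011 [[306.0, 348.0], [478.0, 348.0]]
0.03 -0.011 [[309.0, 408.0], [474.0, 408.0]]
```

{"method": "move_arm", "body": {
  "commands": "0.65 -0.1 -0.4 0.1 0 0 0;0.2 0 0 0 0 0 0;0.2 0 0 0 0 0 0;0.2 0 0 0 0 0 0;0.2 0 0 0 0 0 0;0.2 0 0 0 0 0 0",
  "force": 50
}}

```text
t: 3.6
eef_pos: [0.5522, 0.2095, 0.0296]
tool_rot: [0.0, -0.061, 0.998, 0.0]
contact_force: [-0.7, -0.0, -0.6]
gripper_width: 0.202
```

{"method": "move_arm", "body": {
  "commands": "0.2 0 0 0.4 0 0 0;0.2 0 0 0 0 0 0;0.2 0 0 0 0 0 0"
}}

```text
t: 3.85
eef_pos: [0.5518, 0.2094, 0.0251]
tool_rot: [-0.0, -0.061, 0.998, -0.0]
contact_force: [-0.3, 1.0, 0.4]
gripper_width: 0.201
```

Run:
```python
from h import *
c=cam("wrist"); save(c,"w3",1.3); print(proj(c,c["o"]["eef_pos"])*1.3)
```

```text
[[339.45455937 295.87203116]]
```

View pics/w3.png

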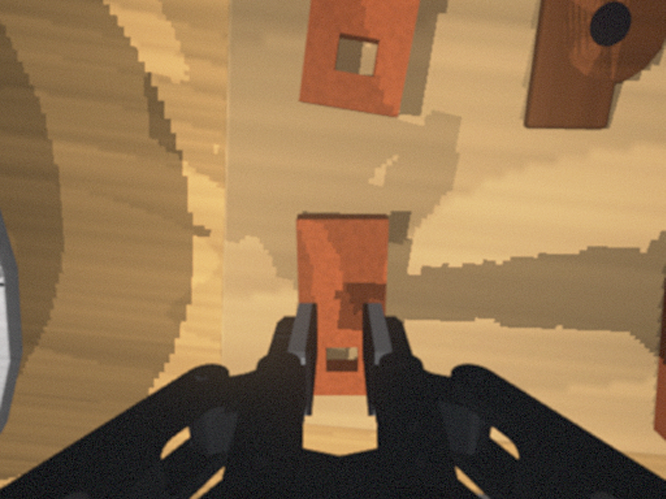

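The pads hang about 25–30 mm above where the nominal TCP puts them, and they closed over the tile without touching it. I'll open and feel my way down.

{"method": "move_arm", "body": {
  "commands": "0.65 0 0 0 0 0 0;0.65 0 0 0 0 0 0;0.65 0 0 0 0 0 0;0.65 0 0 0 0 0 0;0.65 0 0 0.5 0 0 0;0.65 0 0 0.5 0 0 0;0.65 0 0 0 0 0 0"
}}

```text
t: 4.48
eef_pos: [0.5513, 0.2091, 0.0143]
tool_rot: [-0.001, -0.061, 0.998, -0.0]
contact_force: [0.9, 0.4, 0.3]
gripper_width: 0.653
```

{"method": "move_arm", "body": {
  "commands": "0.65 0 0 0.5 0 0 0;0.65 0 0 0 0 0 0;0.65 0 0 0 0 0 0"
}}

```text
t: 4.73
eef_pos: [0.5519, 0.2093, 0.0101]
tool_rot: [-0.0, -0.061, 0.998, -0.0]
contact_force: [0.3, 0.7, -0.5]
gripper_width: 0.651
```

Run:
```python
from h import *
c=cam("wrist"); save(c,"w4",1.3); print(proj(c,c["o"]["eef_pos"])*1.3, c["o"]["contact_force"],c["o"]["q"])
```

```text
[[339.45461939 295.8720858 ]] [ 0.32655202  0.73713263 -0.48340676] [-0.51844592  0.58352384  0.06618759  1.90408852 -0.05977747  0.65665945
  1.27678549]
```

View pics/w4.png

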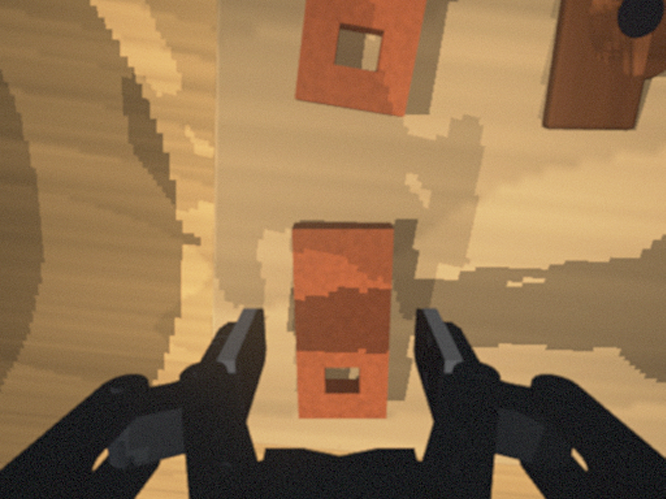

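{"method": "move_arm", "body": {
  "commands": "0.65 0 0 0.5 0 0 0;0.65 0 0 0.1 0 0 0;0.2 0 0 0 0 0 0;0.2 0 0 0 0 0 0;0.2 0 0 0 0 0 0;0.2 0 0 0 0 0 0;0.2 0 0 0 0 0 0;0.2 0 0 0 0 0 0",
  "force": 50
}}

```text
t: 5.45
eef_pos: [0.5524, 0.2095, 0.0047]
tool_rot: [0.0, -0.061, 0.998, 0.0]
contact_force: [-0.4, -0.5, 1.3]
gripper_width: 0.397
```

{"method": "move_arm", "body": {
  "commands": "0.2 0 0 -1 0 0 0;0.2 0 0 -2 0 0 0;0.2 0 0 -3 0 0 0;0.2 0 0 -3 0 0 0;0.2 0 0 0 0 0 0;0.2 0 0 0 0 0 0",
  "force": 70
}}

```text
t: 5.95
eef_pos: [0.5535, 0.21, 0.0969]
tool_rot: [0.002, -0.061, 0.998, 0.001]
contact_force: [-1.4, 0.6, -1.3]
gripper_width: 0.39
```

Run:
```python
from h import *
c=cam("wrist"); save(c,"w5",1.3); o=c["o"];print(o["eef_pos"],o["gripper_width"]);
for z in(.04,.12,.13): print(z,[np.round(t,4) for t in ltiles(c,z)])
```

```text
[0.55353381 0.21003171 0.09689   ] 0.39016120550255756
0.04 [array([0.6042, 0.216 , 7.5849, 0.1369, 0.0612]), array([ 0.5561,  0.3716, 16.4835,  0.0826,  0.0411]), array([ 0.4465,  0.2039, -1.695 ,  0.0527,  0.036 ])]
0.12 [array([0.5598, 0.2105, 7.5849, 0.0887, 0.0397]), array([ 0.5287,  0.3113, 16.4835,  0.0535,  0.0266]), array([ 0.4576,  0.2026, -1.695 ,  0.0342,  0.0233])]
0.13 [array([0.5543, 0.2098, 7.5849, 0.0827, 0.037 ]), array([ 0.5253,  0.3038, 16.4835,  0.0499,  0.0248]), array([ 0.459 ,  0.2025, -1.695 ,  0.0319,  0.0217])]
```

View pics/w5.png

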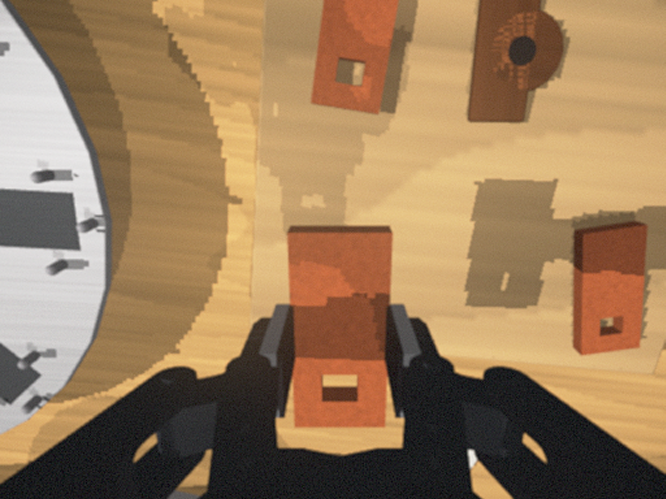

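The tile is held, with its top about 35 mm above the reported TCP. I'll carry it towards the dial and look at nest 0 from beside it.

{"method": "move_arm", "body": {
  "commands": "0.2 0 0 0 0 0 3.7;0.2 0 0 -3 0 0 0;0.2 1.9 -3.06 -0.4 0 0 0;0.2 1.9 -3.06 -0.4 0 0 0;0.2 1.9 -3.06 -0.4 0 0 0;0.2 1.9 -3.06 -0.4 0 0 0;0.2 1.9 -3.06 -0.4 0 0 0;0.2 1.9 -3.06 -0.4 0 0 0;0.2 0 0 0 0 0 0;0.2 0 0 0 0 0 0;0.2 0 0 0 0 0 0"
}}

```text
t: 6.92
eef_pos: [0.4486, 0.0201, 0.1479]
tool_rot: [-0.0, -0.029, 1.0, 0.0]
contact_force: [0.5, 0.2, -0.2]
gripper_width: 0.39
```

```bash
cat >> h.py <<'E'
def nests(c,z=.052,hub=(.5586,-.0869),thr=75,amin=400):
    g=cv2.cvtColor(c["img"],cv2.COLOR_RGB2GRAY); m=(g<thr).astype(np.uint8)*255
    cs,_=cv2.findContours(m,cv2.RETR_EXTERNAL,cv2.CHAIN_APPROX_NONE); L=[]
    for k in cs:
        if cv2.contourArea(k)<amin: continue
        W=ray(c,k[:,0,:],z)[:,:2]; (x,y),wh,a=cv2.minAreaRect((W*1e4).astype(np.float32)); x/=1e4;y/=1e4
        if .1<np.hypot(x-hub[0],y-hub[1])<.13 and min(wh)<450:
            b=cv2.boxPoints(((0,0),wh,a)); e=max([b[1]-b[0],b[2]-b[1]],key=np.linalg.norm); L.append((x,y,(np.degrees(np.arctan2(e[1],e[0]))+90)%180-90,max(wh)/1e4,min(wh)/1e4))
    return L
E
python3 - <<'E'
from h import *
c=cam("wrist"); save(c,"w6",1.3); o=c["o"];print(o["eef_pos"],o["gripper_width"],yawy(o)[1])
for thr in(60,75,90):print(thr,*[np.round(n,4) for n in nests(c,thr=thr)],sep="\n")
z=o["eef_pos"][2]+.035; print([np.round(t,4) for t in ltiles(c,z)])
E
```

```text
[0.44862266 0.02005666 0.14793496] 0.3896251371777302 93.28346419934799
60
75
90
[ 5.64000e-01 -1.95200e-01 -8.67272e+01  6.65000e-02  2.99000e-02]
[ 4.81600e-01 -1.71300e-01  4.77794e+01  7.47000e-02  3.07000e-02]
[array([0.4484, 0.0199, 3.4563, 0.0813, 0.0364]), array([ 0.4021,  0.1058, -1.7249,  0.0389,  0.0203])]
```

View pics/w6.png

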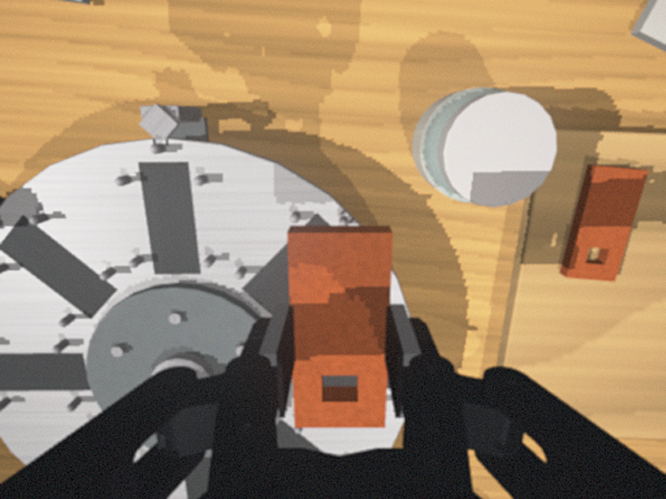

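Nest 0 is clear at about (170,218), with pins around it, the pointer at (160,122) and the tile held square.

Run:
```python
from h import *
c=cam("wrist"); o=c["o"]
g=cv2.cvtColor(c["img"],cv2.COLOR_RGB2GRAY); print(g[168,131],g[168,90],g[192,160])
for thr in(97,105): print(thr,*[np.round(n,4) for n in nests(c,thr=thr)],sep="\n")
W=ray(c,np.array([(139,163),(188,163),(200,272),(153,274)])/1.3,.052); print(W.mean(0).round(4), np.degrees(np.arctan2(*(W[2:].mean(0)-W[:2].mean(0))[[1,0]])))
print("pins",ray(c,np.array([(124,180),(203,178),(132,260),(209,258),(155,147)])/1.3,.064).round(4))
goto(o,(*W.mean(0)[:2],.08),93.3)
```

```text
95 222 183
97
[ 5.63500e-01 -1.94500e-01 -8.66564e+01  6.62000e-02  2.99000e-02]
[ 4.81300e-01 -1.71400e-01  4.77104e+01  7.48000e-02  3.12000e-02]
[ 0.4426 -0.0926  3.9844  0.0729  0.0304]
105
[ 5.63500e-01 -1.94500e-01 -8.66564e+01  6.62000e-02  2.99000e-02]
[ 4.81400e-01 -1.71400e-01  4.78803e+01  7.50000e-02  3.19000e-02]
[ 0.4425 -0.0925  3.6509  0.0729  0.0308]
[ 0.4435 -0.0914  0.052 ] 3.139054382571863
pins [[ 0.4167 -0.1133  0.064 ]
 [ 0.4126 -0.065   0.064 ]
 [ 0.4685 -0.113   0.064 ]
 [ 0.4642 -0.0631  0.064 ]
 [ 0.3958 -0.093   0.064 ]]
shift cm [  1.19 -11.16   6.79] rz 0.05 tilt -1.0
```

Run:
```python
from h import *
c=cam("wrist"); i=c["img"][95:230,75:185,::-1].copy()
i=cv2.resize(i,None,fx=4.4,fy=4.4,interpolation=cv2.INTER_CUBIC)
a=np.radians(3.5);h=np.array([.558,-.0858]);n=h-.115*np.array([np.cos(a),np.sin(a)])
X=np.array([np.cos(a),np.sin(a)]);Y=np.array([-X[1],X[0]])
for r,l in((27,24.5),(27,-24.5),(-27,24.5),(-27,-24.5),(-46.5,0)):
    for z,col in((.052,(255,0,0)),(.064,(0,0,255))):
        p=(proj(c,[*(n+r/1e3*X+l/1e3*Y),z])[0]-[75,95])*4.4; cv2.circle(i,tuple(int(v) for v in p),4,col,-1)
cv2.imwrite("pics/w7.png",i); goto(c["o"],(*n,.08),93.5);print(n)
```

```text
shift cm [  1.26 -11.31   6.8 ] rz -0.11 tilt -1.0
[ 0.4432145  -0.09282058]
```

View pics/w7.png

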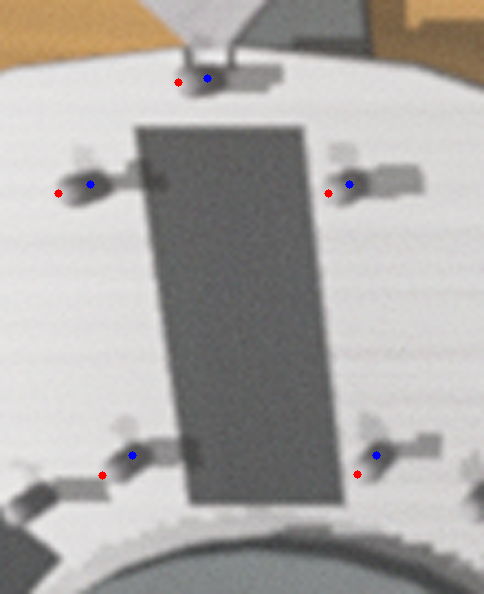

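{"method": "move_arm", "body": {
  "commands": "0.2 0.3 -2.8 0 0 0 0;0.2 0.3 -2.8 0 0 0 0;0.2 0.3 -2.8 0 0 0 0;0.2 0.36 -2.8 0 0 0 0;0.2 0 0 2 0 0 0;0.2 0 0 3 0 0 0;0.2 0 0 3 0 0 0;0.2 0 0 0 0 0 0;0.2 0 0 0 0 0 0"
}}

```text
t: 7.82
eef_pos: [0.4417, -0.0922, 0.0675]
tool_rot: [-0.002, -0.029, 1.0, 0.0]
contact_force: [0.7, -0.1, -0.9]
gripper_width: 0.397
```

```bash
cat >> h.py <<'E'
def over(c,n,yaw,name,box=None,sc=1.4,z=.052):
    i=c["img"][:,:,::-1].copy(); i=cv2.resize(i,None,fx=sc,fy=sc,interpolation=cv2.INTER_CUBIC); a=np.radians(yaw); X=np.array([np.cos(a),np.sin(a)]);Y=np.array([-X[1],X[0]])
    for r,l in((27,24.5),(27,-24.5),(-27,24.5),(-27,-24.5),(-46.5,0)):
        for zz,col in((z,(255,0,0)),(z+.012,(0,0,255))): cv2.circle(i,tuple(int(v) for v in proj(c,[*(np.array(n)+r/1e3*X+l/1e3*Y),zz])[0]*sc),2,col,-1)
    cv2.imwrite(f"pics/{name}.png",i)
E
python3 - <<'E'
from h import *
c=cam("wrist"); o=c["o"]; over(c,(.4432,-.0915),3.5,"w8"); print([np.round(t,4) for t in ltiles(c,o["eef_pos"][2]+.0353)]); goto(o,(.4432,-.0915,.0285),93.5)
E
```

```text
[array([ 0.4419, -0.0923,  3.3631,  0.0802,  0.0364])]
shift cm [-0.17  0.06  3.9 ] rz -0.15 tilt -1.0
```

View pics/w8.png

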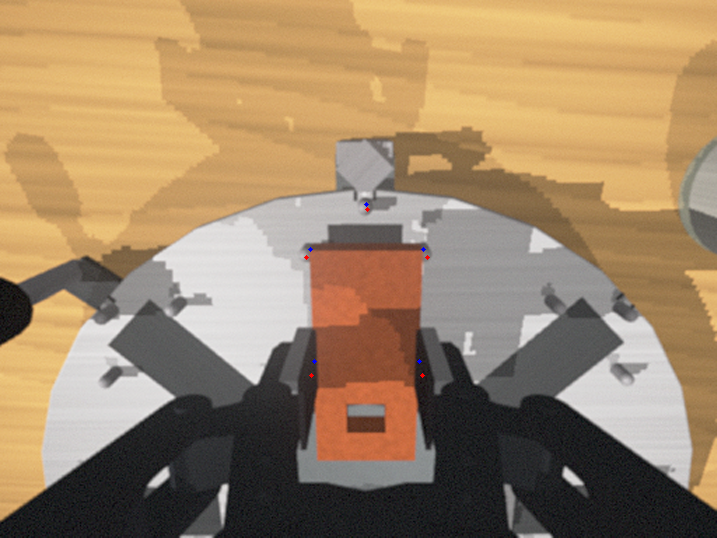

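The predicted pins fall on the real ones, so the tile lines up. I'll lower it and release.

{"method": "move_arm", "body": {
  "commands": "0.2 -0.17 0.06 0 0 0 0;0.2 0 0 1.5 0 0 0;0.2 0 0 1.5 0 0 0;0.2 0 0 0.9 0 0 0;0.2 0 0 0 0 0 0;0.2 0 0 0 0 0 0"
}}

```text
t: 8.37
eef_pos: [0.4456, -0.092, 0.031]
tool_rot: [0.001, -0.029, 1.0, 0.0]
contact_force: [-3.3, 0.1, 6.1]
gripper_width: 0.391
```

{"method": "move_arm", "body": {
  "commands": "0.2 0.15 0 -0.1 0 0 0;0.6 0 0 0 0 0 0;0.6 0 0 0 0 0 0;0.6 0 0 0 0 0 0;0.6 0 0 0 0 0 0;0.6 0 0 -2 0 0 0;0.6 0 0 -3 0 0 0;0.6 0 0 -3 0 0 0;0.6 0 0 0 0 0 0;0.6 0 0 0 0 0 0"
}}

```text
t: 9.2
eef_pos: [0.4442, -0.0923, 0.1119]
tool_rot: [0.002, -0.029, 1.0, 0.0]
contact_force: [0.1, 0.3, -1.1]
gripper_width: 0.602
```

Run:
```python
from h import *
c=cam("wrist"); o=c["o"]; over(c,(.4432,-.0915),3.5,"w9"); print([np.round(t,4) for t in ltiles(c,.062)])
# knob: dark blob near (.446,-.244) in scene+top
t=cam("top");s=cam("scene")
for c in(t,s):
    g=cv2.cvtColor(c["img"],cv2.COLOR_RGB2GRAY); u=proj(c,[.446,-.244,.108])[0]; x,y=int(u[0]),int(u[1]); m=(g[y-15:y+20,x-15:x+15]<35).astype(np.uint8)
    cs,_=cv2.findContours(m,cv2.RETR_EXTERNAL,cv2.CHAIN_APPROX_NONE); k=max(cs,key=cv2.contourArea); print(u.round(1),cv2.contourArea(k),np.array(cv2.boundingRect(k))+[x-15,y-15,0,0])
```

```text
[array([ 0.4476, -0.0922,  3.2879,  0.0839,  0.037 ])]
[322.  210.7] 30.0 [316 208  10   5]
[226.  146.2] 83.5 [223 145   8  15]
```

View pics/w9.png

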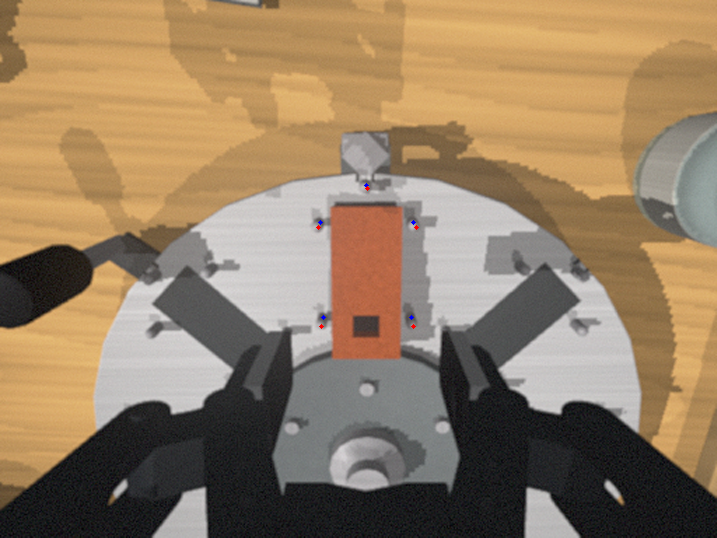

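Run:
```python
from h import *
c=cam("wrist"); 
for z in(.062,.072): 
    W=ray(c,np.array([(332,206),(402,206),(333,357),(400,357)])/1.4,z); print(z,W.round(4)[:,:2].tolist(),"widths",np.linalg.norm(W[0]-W[1]).round(4),np.linalg.norm(W[2]-W[3]).round(4),np.linalg.norm(W[0]+W[1]-W[2]-W[3]).round(4)/2)
# cap top edge predicted
h=np.array([.558,-.0845])
i=cv2.resize(c["img"][:,:,::-1],None,fx=1.4,fy=1.4,interpolation=cv2.INTER_CUBIC)
for a in np.radians(np.arange(130,240,4)):
    for z,col in((.052,(255,0,0)),(.062,(0,0,255))):cv2.circle(i,tuple(int(v) for v in proj(c,[*(h+.0715*np.array([np.cos(a),np.sin(a)])),z])[0]*1.4),1,col,-1)
cv2.imwrite("pics/w10.png",cv2.resize(i[170:480,250:490],None,fx=2,fy=2))
```

```text
0.062 [[0.4038, -0.1109], [0.4019, -0.0765], [0.4865, -0.1074], [0.4844, -0.0709]] widths 0.0344 0.0365 0.0827
0.072 [[0.4022, -0.1102], [0.4003, -0.0775], [0.481, -0.1069], [0.479, -0.0721]] widths 0.0328 0.0349 0.07895
```

View pics/w10.png

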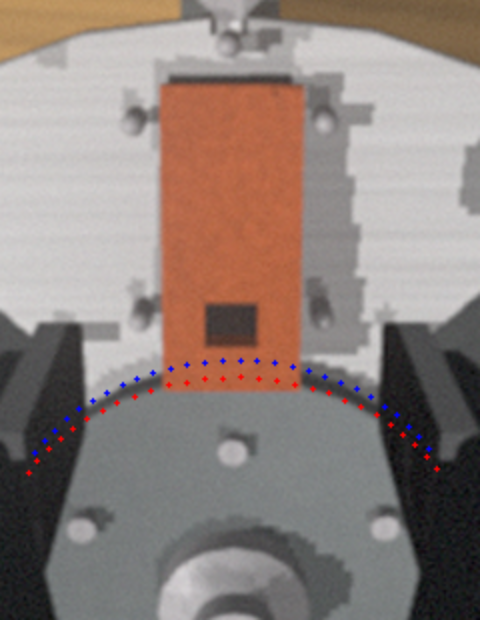

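The tile's inner end appears raised, resting on the edge of the hub cap: it is wider at the inner end, overlaps the cap edge and looks too long. I'll re-grip it and shift it 4 mm outward.

{"method": "move_arm", "body": {
  "commands": "0.6 0 0 3 0 0 0;0.6 0 0 3 0 0 0;0.6 0 0 2.1 0 0 0;0.6 0 0 0 0 0 0;0.2 0 0 0 0 0 0;0.2 0 0 0 0 0 0;0.2 0 0 0 0 0 0;0.2 0 0 0 0 0 0;0.2 0 0 -0.7 0 0 0;0.2 0.4 0 0 0 0 0;0.2 0 0 0 0 0 0;0.2 0 0 0 0 0 0"
}}

```text
t: 10.4
eef_pos: [0.4388, -0.0925, 0.0369]
tool_rot: [0.0, -0.029, 1.0, 0.0]
contact_force: [-0.9, 0.5, -0.9]
gripper_width: 0.397
```

Run:
```python
from h import *
c=cam("wrist"); o=c["o"]; print(o["eef_pos"],o["contact_force"],o["gripper_width"]); save(c,"w11",1.2)
z=o["eef_pos"][2]+.0353;print(z,[np.round(t,4) for t in ltiles(c,z)])
```

```text
[ 0.43876307 -0.09249147  0.03691767] [-0.85221252  0.46176798 -0.86510966] 0.39736462554819035
0.07221766687758333 [array([ 0.4444, -0.0923,  3.2847,  0.0869,  0.0379])]
```

{"method": "move_arm", "body": {
  "commands": "0.2 0 0 0.5 0 0 0;0.2 0 0 0.2 0 0 0;0.2 0 0 0 0 0 0;0.6 0 0 0 0 0 0;0.6 0 0 0 0 0 0;0.6 0 0 0 0 0 0;0.6 0 0 0 0 0 0;0.6 0 0 -2 0 0 0;0.6 0 0 -3 0 0 0;0.6 0 0 -3 0 0 0;0.6 0 0 0 0 0 0;0.6 0 0 0 0 0 0"
}}

```text
t: 11.45
eef_pos: [0.4402, -0.0925, 0.111]
tool_rot: [0.002, -0.029, 1.0, 0.0]
contact_force: [-0.3, 0.4, 0.0]
gripper_width: 0.6
```

Run:
```python
from h import *
c=cam("wrist"); o=c["o"]; print(o["eef_pos"]); i=c["img"][:,:,::-1]
cv2.imwrite("pics/w12.png",cv2.resize(i[110:330,150:370],None,fx=2.6,fy=2.6,interpolation=cv2.INTER_CUBIC))
print([np.round(t,4) for t in ltiles(c,.062)])
```

```text
[ 0.4402102  -0.09254728  0.11099698]
[array([ 0.4434, -0.0921,  3.0666,  0.0799,  0.035 ])]
```

View pics/w12.png

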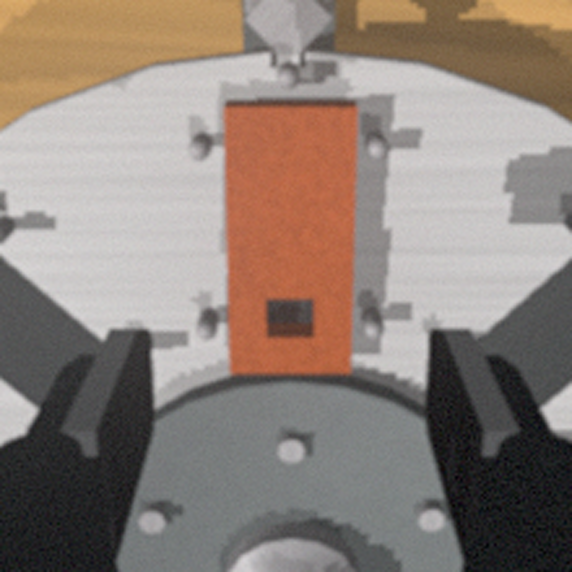

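The first tile now lies flat: it measures 79.9 mm long at the z=0.062 plane and sits between the pins, clear of the cap. Next the lever: with closed fingers I'll push the knob from the robot's side along its arc.

{"method": "move_arm", "body": {
  "commands": "0 0 0 0 0 0 6.65;0 0 0 0 0 0 6.65;0 0.35 -3.75 0 0 0 0;0 0.35 -3.75 0 0 0 0;0 0.35 -3.75 0 0 0 0;0 0.35 -3.75 0 0 0 0;0 0 0 0 0 0 0;0 0 0 2.8 0 0 0;0 0 0 2.7 0 0 0;0 0 0 0 0 0 0;0 0 0 0 0 0 0"
}}

```text
t: 12.42
eef_pos: [0.3969, -0.237, 0.053]
tool_rot: [-0.003, 0.087, 0.996, 0.001]
contact_force: [1.6, -0.1, 0.9]
gripper_width: -0.003
```

Run:
```python
from h import *
o=bot.get_obs(); print(yawy(o)[1],o["contact_force"],o["q"].round(2),np.hypot(*o["eef_pos"][:2]))
c=cam("wrist"); save(c,"w13",1.2)
# arc waypoints in tool axes, peg 25 mm behind knob
M,_=yawy(o); h=np.array([.5575,-.085]); n=np.array([.985,-.174]); prev=np.array(o["eef_pos"][:2])
for th in(-125,-120,-114,-108,-102,-96,-90,-84,-80,-76):
    a=np.radians(th); k=h+.196*np.array([np.cos(a),np.sin(a)]); p=k-.025*n; d=M[:2,:2].T@(p-prev)*100; print(th,p.round(4),"tx ty",d.round(2)); prev=p
```

```text
79.96580655424046 [ 1.64213521 -0.06222846  0.92526536] [ 0.12  0.37  0.34  2.19 -0.21  0.62  2.01] 0.46231909179511627
-125 [ 0.4205 -0.2412] tx ty [-2.39 -0.  ]
-120 [ 0.4349 -0.2504] tx ty [-1.58 -0.65]
-114 [ 0.4532 -0.2597] tx ty [-1.96 -0.6 ]
-108 [ 0.4723 -0.2671] tx ty [-2.01 -0.39]
-102 [ 0.4921 -0.2724] tx ty [-2.04 -0.18]
-96 [ 0.5124 -0.2756] tx ty [-2.05  0.04]
-90 [ 0.5329 -0.2766] tx ty [-2.04  0.25]
-84 [ 0.5534 -0.2756] tx ty [-2.    0.46]
-80 [ 0.5669 -0.2737] tx ty [-1.3   0.42]
-76 [ 0.5803 -0.2708] tx ty [-1.27  0.51]
```

View pics/w13.png

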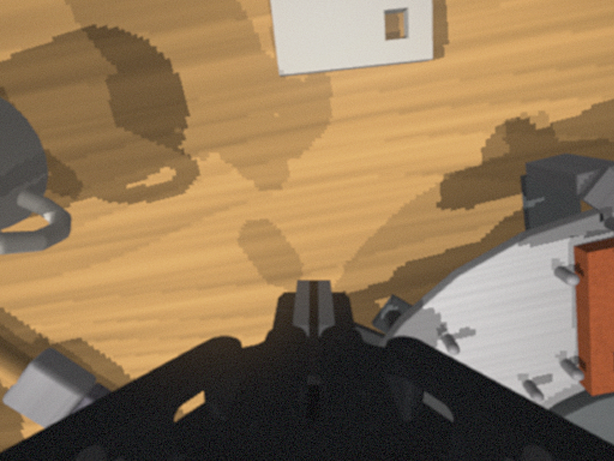

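The fingers are shut just behind the knob, which they hide. The white look-alike at the top and the seated tile at right are both clear. Pushing along the arc.

{"method": "move_arm", "body": {
  "commands": "0 -1.5 0 0 0 0 0;0 -0.9 0 0 0 0 0;0 -0.8 -0.32 0 0 0 0;0 -0.8 -0.33 0 0 0 0;0 -1 -0.3 0 0 0 0;0 -1 -0.3 0 0 0 0;0 -1 -0.2 0 0 0 0;0 -1 -0.2 0 0 0 0;0 0 0 0 0 0 0"
}}

```text
t: 13.22
eef_pos: [0.4756, -0.2698, 0.0549]
tool_rot: [0.0, 0.088, 0.996, -0.001]
contact_force: [-2.9, -1.3, 1.1]
gripper_width: 0.004
```

Run:
```python
from h import *
o=bot.get_obs();print(o["contact_force"],o["torque"])
c=cam("top"); print([np.round(t,4) for t in ltiles(c,.062,20)])
```

```text
[-2.89028841 -1.30167841  1.08789054] [-0.32142808  0.64751578 -0.01167407]
[array([0.4354, 0.274 , 9.7879, 0.0586, 0.0211]), array([0.4329, 0.1988, 1.4252, 0.0765, 0.0351]), array([ 0.4496, -0.1176, 15.3724,  0.0733,  0.0295]), array([  0.5027,  -0.6622, -89.1871,   0.1189,   0.1152]), array([ 0.5553,  0.3678, 15.8064,  0.0777,  0.0371]), array([  0.6415,   0.6609, -89.1672,   0.1328,   0.0974]), array([7.75200e-01, 1.69500e-01, 4.56958e+01, 7.19000e-02, 3.68000e-02]), array([ 0.8817, -0.6636, 44.3875,  0.062 ,  0.0615])]
```

The dial is turning (about 12° so far), so I'll continue.

{"method": "move_arm", "body": {
  "commands": "0 -1 -0.1 0 0 0 0;0 -1 -0.1 0 0 0 0;0 -1 0 0 0 0 0;0 -1 0 0 0 0 0;0 -1 0.1 0 0 0 0;0 -1 0.15 0 0 0 0;0 -1 0.2 0 0 0 0;0 -1 0.25 0 0 0 0;0 -1.1 0.36 0 0 0 0;0 -0.7 0.3 0 0 0 0;0 0 0 0 0 0 0"
}}

```text
t: 14.18
eef_pos: [0.5727, -0.2736, 0.0537]
tool_rot: [-0.001, 0.087, 0.996, -0.0]
contact_force: [-5.2, -1.6, -1.4]
gripper_width: -0.0
```

```bash
cat >> h.py <<'E'
def dialtiles(h=(.5575,-.085)):
    c=cam("top")
    for t in ltiles(c,.062,40):
        d=np.array(t[:2])-h
        if np.hypot(*d)<.2: print("dial tile",np.round(t,4),"r",np.hypot(*d).round(4),"ang",np.degrees(np.arctan2(d[1],d[0])).round(1))
        elif .3<t[0]<.7 and 0<t[1]<.5: print("board",np.round(t,4))
    o=bot.get_obs(); print(o["eef_pos"],o["contact_force"],yawy(o)[1],"t",o["t"])
E
python3 -c "
from h import *
dialtiles()"
```

```text
board [0.433  0.1988 1.4252 0.0764 0.035 ]
dial tile [ 4.77900e-01 -1.65400e-01  4.56455e+01  7.42000e-02  2.95000e-02] r 0.1132 ang -134.7
board [ 0.5551  0.3673 15.9078  0.077   0.0363]
[ 0.57225078 -0.27357042  0.05376717] [-4.01141946 -1.33635216 -2.01891921] 79.98032570440496 t 14.2333
```

{"method": "move_arm", "body": {
  "commands": "0 -0.6 0.25 0 0 0 0;0 -0.5 0.2 0 0 0 0;0 0 0 0 0 0 0;0 0 0 0 0 0 0"
}}

```text
t: 14.57
eef_pos: [0.583, -0.2714, 0.0539]
tool_rot: [-0.001, 0.088, 0.996, 0.0]
contact_force: [-4.7, -2.2, -2.4]
gripper_width: 0.001
```

```bash
python3 -c "
from h import *
dialtiles()"
```

```text
board [0.4345 0.1989 0.8157 0.0731 0.0351]
dial tile [ 4.81600e-01 -1.69200e-01  4.83216e+01  7.55000e-02  3.10000e-02] r 0.1134 ang -132.0
board [ 0.5553  0.3674 17.0088  0.0777  0.0361]
[ 0.58302089 -0.27138557  0.05389264] [-6.18087396 -2.56819311 -2.33973176] 79.93125843473702 t 14.6167
```

{"method": "move_arm", "body": {
  "commands": "0 -0.4 0.15 0 0 0 0;0 0 0 0 0 0 0;0 0 0 0 0 0 0"
}}

```text
t: 14.87
eef_pos: [0.5837, -0.2711, 0.0538]
tool_rot: [-0.004, 0.089, 0.996, 0.0]
contact_force: [-13.7, -0.8, 5.6]
gripper_width: -0.002
```

The force jump to 13.7 N shows the stop is reached and the dial is one nest on. I'll go back along the arc and let the lever come home.

{"method": "move_arm", "body": {
  "commands": "0 1.7 -0.6 0 0 0 0;0 1.3 -0.42 0 0 0 0;0 2 -0.46 0 0 0 0;0 2.04 -0.25 0 0 0 0;0 2.05 -0.04 0 0 0 0;0 2.04 0.18 0 0 0 0;0 2 0.39 0 0 0 0;0 1.96 0.6 0 0 0 0;0 1.6 0.65 0 0 0 0;0 2.4 0 0 0 0 0;0 0 0 0 0 0 0;0 0 0 0 0 0 0"
}}

```text
t: 15.87
eef_pos: [0.4015, -0.2362, 0.0551]
tool_rot: [0.001, 0.087, 0.996, 0.0]
contact_force: [0.9, -0.5, 0.5]
gripper_width: 0.002
```

Run:
```python
from h import *
dialtiles(); o=bot.get_obs()
# knob height/home check: dark pixel col
s=cam("scene"); g=cv2.cvtColor(s["img"],cv2.COLOR_RGB2GRAY); m=(g[135:170,205:250]<35).astype(np.uint8)
cs,_=cv2.findContours(m,cv2.RETR_EXTERNAL,cv2.CHAIN_APPROX_NONE); print([ (np.array(cv2.boundingRect(k))+[205,135,0,0]).tolist() for k in cs if cv2.contourArea(k)>20])
goto(o,(.433,.200,.11),90)
```

```text
board [ 0.4357  0.2717 12.0086  0.0581  0.0213]
board [ 0.4331  0.1997 -2.2903  0.0773  0.0364]
dial tile [ 4.82200e-01 -1.69300e-01  4.83799e+01  7.49000e-02  3.08000e-02] r 0.113 ang -131.8
board [ 0.5553  0.3678 15.8064  0.0777  0.0371]
[ 0.4027584  -0.23657136  0.05525467] [ 0.33333802 -0.35120283 -0.23101221] 79.99717067334299 t 15.9167
[[223, 145, 8, 15], [234, 135, 15, 15]]
shift cm [ 4.59 43.52 -5.48] rz -10.0 tilt -1.0
```

The dial stayed on and the knob is home (same pixels as at the start). Next tile: the one near (0.433, 0.203).

{"method": "move_arm", "body": {
  "commands": "0.65 0 0 -3.2 0 0 -4;0.65 0 0 -3.2 0 0 -4;0.65 0 0 -3 0 0 0;0.65 -0.1 3.9 0 0 0 0;0.65 -0.1 3.9 0 0 0 0;0.65 -0.1 3.9 0 0 0 0;0.65 -0.1 3.9 0 0 0 0;0.65 -0.1 3.9 0 0 0 0;0.65 -0.1 3.9 0 0 0 0;0.65 -0.1 3.9 0 0 0 0;0.65 -0.1 3.9 0 0 0 0;0.65 -0.1 3.9 0 0 0 0"
}}

```text
t: 16.97
eef_pos: [0.4238, 0.1168, 0.1492]
tool_rot: [0.001, 0.017, 1.0, 0.001]
contact_force: [0.7, -0.2, -1.0]
gripper_width: 0.649
```

{"method": "move_arm", "body": {
  "commands": "0.65 -0.4 3.9 0 0 0 0;0.65 -0.2 3.9 0 0 0 0;0.65 0 0 0 0 0 0;0.65 0 0 0 0 0 0;0.65 0 0 0 0 0 0"
}}

```text
t: 17.38
eef_pos: [0.4319, 0.1918, 0.1485]
tool_rot: [0.0, 0.017, 1.0, 0.0]
contact_force: [-0.2, -1.3, 0.3]
gripper_width: 0.65
```

Run:
```python
from h import *
c=cam("wrist"); o=c["o"]; print(o["eef_pos"],yawy(o)[1])
T=[t for t in ltiles(c,.04)]; print([np.round(t,4) for t in T])
t=min(T,key=lambda t:np.hypot(t[0]-.433,t[1]-.203)); goto(o,(t[0],t[1],.005),90+t[2])
```

```text
[0.43194496 0.19178906 0.14849104] 88.00686664424116
[array([ 0.5515,  0.3712, 15.9121,  0.0797,  0.0393]), array([ 0.4317,  0.2043, -1.9838,  0.0795,  0.0361])]
shift cm [ 0.07  1.25 14.35] rz -0.01 tilt -1.0
```

{"method": "move_arm", "body": {
  "commands": "0.65 0.07 1.25 0 0 0 0;0.65 0 0 4 0 0 0;0.65 0 0 4 0 0 0;0.65 0 0 4 0 0 0;0.65 0 0 2.2 0 0 0;0.65 0 0 0 0 0 0;0.2 0 0 0 0 0 0;0.2 0 0 0 0 0 0;0.2 0 0 0 0 0 0;0.2 0 0 0 0 0 0;0.2 0 0 0 0 0 0;0.2 0 0 0 0 0 0",
  "force": 70
}}

```text
t: 18.43
eef_pos: [0.4325, 0.2049, 0.008]
tool_rot: [0.001, 0.018, 1.0, 0.001]
contact_force: [-0.9, -0.7, 8.1]
gripper_width: 0.376
```

{"method": "move_arm", "body": {
  "commands": "0.2 0 0 -1 0 0 0;0.2 0 0 -3 0 0 0;0.2 0 0 -4 0 0 0;0.2 0 0 -4 0 0 0;0.2 0 -1 -3 0 0 -2.8;0.2 0 -1 0 0 0 -2.8;0.2 0 0 0 0 0 0"
}}

```text
t: 19.02
eef_pos: [0.4322, 0.1829, 0.1593]
tool_rot: [0.002, -0.031, 1.0, 0.001]
contact_force: [-0.6, -0.5, -1.6]
gripper_width: 0.375
```

Run:
```python
from h import *
c=cam("wrist"); o=c["o"]; print(o["eef_pos"],yawy(o)[1],o["gripper_width"])
print([np.round(t,4) for t in ltiles(c,o["eef_pos"][2]+.0353)]); goto(o,(.442,-.092,.14),93.4)
```

```text
[0.43223757 0.18290972 0.15925767] 93.54389672430304 0.37545921099797147
[array([ 0.447 ,  0.2678, 16.1213,  0.0368,  0.0184]), array([0.4298, 0.1827, 3.4608, 0.0793, 0.0355])]
shift cm [  0.73 -27.5    1.88] rz 0.14 tilt -1.0
```

{"method": "move_arm", "body": {
  "commands": "0.2 0 -3.4 0 0 0 0;0.2 0 -3.4 0 0 0 0;0.2 0 -3.4 0 0 0 0;0.2 0 -3.4 0 0 0 0;0.2 0 -3.4 0 0 0 0;0.2 0 -3.4 0 0 0 0;0.2 0.4 -3.4 0 0 0 0;0.2 0.3 -3.7 0 0 0 0;0.2 0 0 4 0 0 0;0.2 0 0 4 0 0 0;0.2 0 0 1 0 0 0;0.2 0 0 0 0 0 0"
}}

```text
t: 20.07
eef_pos: [0.4377, -0.09, 0.0635]
tool_rot: [-0.004, -0.031, 1.0, 0.0]
contact_force: [-0.0, 1.0, 0.3]
gripper_width: 0.379
```

Run:
```python
from h import *
dialtiles()
c=cam("wrist"); o=c["o"]; print(o["eef_pos"],yawy(o)[1],o["gripper_width"])
for dz in(.032,.034): print([np.round(t,4) for t in ltiles(c,o["eef_pos"][2]+dz)])
for thr in(97,105): print(thr,*[np.round(n,4) for n in nests(c,thr=thr)],sep="\n")
over(c,(.4425,-.0915),3.4,"w14",sc=1.4)
```

```text
board [ 0.5554  0.3674 15.9078  0.0777  0.0363]
[ 0.43970425 -0.09006861  0.06549316] [-0.47070931  0.52696315  0.45128013] 93.58415161806595 t 20.1167
[ 0.43970425 -0.09006861  0.06549316] 93.58415161806595 0.3745545461063539
[array([ 4.51700e-01, -1.58100e-01,  4.82831e+01,  4.93000e-02,
        3.29000e-02]), array([ 0.4395, -0.0901,  3.5919,  0.0804,  0.0364])]
[array([ 4.50500e-01, -1.57200e-01,  4.82832e+01,  4.86000e-02,
        3.24000e-02]), array([ 0.4384, -0.0902,  3.5919,  0.0792,  0.0358])]
97
105
```

View pics/w14.png

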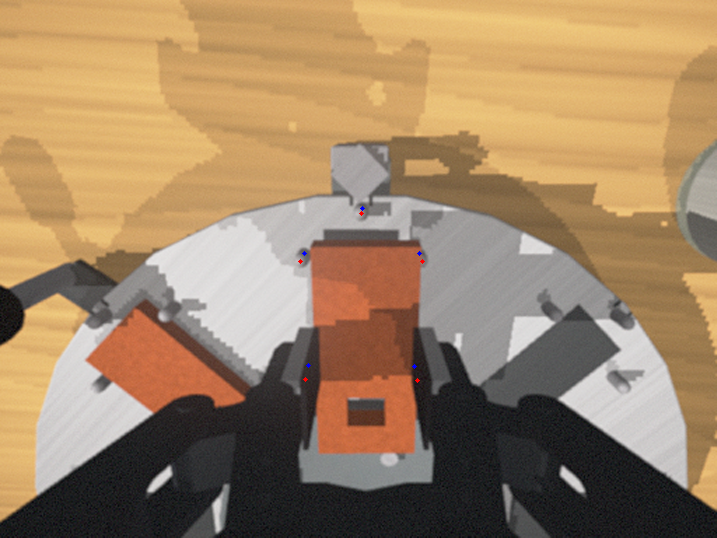

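The pin overlay matches and nest 1 stands at the pointer. A small correction, then settle.

{"method": "move_arm", "body": {
  "commands": "0.2 -0.2 -0.15 0 0 0 0;0.2 0 0 0 0 0 0;0.2 0 0 1 0 0 0;0.2 0 0 0 0 0 0;0.2 0 0 0 0 0 0"
}}

```text
t: 20.58
eef_pos: [0.4429, -0.092, 0.0563]
tool_rot: [-0.0, -0.031, 1.0, 0.0]
contact_force: [-0.3, -0.2, -1.2]
gripper_width: 0.377
```

Run:
```python
from h import *
c=cam("wrist"); o=c["o"]; print(o["eef_pos"],o["contact_force"])
print([np.round(t,4) for t in ltiles(c,o["eef_pos"][2]+.032)])
```

```text
[ 0.4429269  -0.09199075  0.05634835] [-0.26314794 -0.15273933 -1.22465258]
[array([ 4.56100e-01, -1.62600e-01,  4.77654e+01,  5.00000e-02,
        3.49000e-02]), array([ 0.4426, -0.092 ,  3.5708,  0.0805,  0.0364])]
```

{"method": "move_arm", "body": {
  "commands": "0.2 0.07 0 0 0 0 0;0.2 0 0 1 0 0 0;0.2 0 0 1 0 0 0;0.2 0 0 0.4 0 0 0;0.2 0 0 0 0 0 0;0.2 0 0 0 0 0 0"
}}

```text
t: 21.13
eef_pos: [0.442, -0.0922, 0.0318]
tool_rot: [-0.001, -0.031, 1.0, 0.0]
contact_force: [0.3, 0.1, -1.7]
gripper_width: 0.378
```

Run:
```python
from h import *
c=cam("wrist"); o=c["o"]; print(o["eef_pos"],o["contact_force"])
print([np.round(t,4) for t in ltiles(c,.062)])
```

```text
[ 0.44198537 -0.09221186  0.0318456 ] [ 0.26157603  0.07984203 -1.73407814]
[array([ 4.64700e-01, -1.83100e-01, -4.20877e+01,  4.26000e-02,
        3.68000e-02]), array([ 0.443 , -0.0924,  4.134 ,  0.0822,  0.0367])]
```

{"method": "move_arm", "body": {
  "commands": "0.2 0.05 0 0.15 0 0 0;0.2 0 0 0 0 0 0;0.6 0 0 0 0 0 0;0.6 0 0 0 0 0 0;0.6 0 0 0 0 0 0;0.6 0 0 0 0 0 0;0.6 0 0 -2 0 0 0;0.6 0 0 -3 0 0 0;0.6 0 0 -3 0 0 0;0.6 0 0 0 0 0 0;0.6 0 0 0 0 0 0"
}}

```text
t: 22.1
eef_pos: [0.4435, -0.0922, 0.1125]
tool_rot: [0.002, -0.031, 1.0, 0.0]
contact_force: [0.2, 0.7, -1.1]
gripper_width: 0.599
```

Run:
```python
from h import *
c=cam("wrist"); o=c["o"]; print(o["eef_pos"],yawy(o)[1],o["contact_force"]); save(c,"w15",1.4)
print([np.round(t,4) for t in ltiles(c,.062)]); goto(o,(.40,-.238,.11),80)
```

```text
[ 0.44351074 -0.0922356   0.11249956] 93.58425911427935 [ 0.23223762  0.6570158  -1.11321125]
[array([ 4.74000e-01, -1.76000e-01,  4.84334e+01,  5.94000e-02,
        3.82000e-02]), array([ 0.4426, -0.0923,  3.8075,  0.0795,  0.0351])]
shift cm [  5.25 -14.28   0.23] rz 13.58 tilt -1.0
```

The second tile lies flat (79.5 mm at z=0.062, centre (0.4426, −0.0923)). Second stroke.

{"method": "move_arm", "body": {
  "commands": "0 0 0 0 0 0 6.8;0 0 0 0 0 0 6.8;0 0.43 -3.78 0 0 0 0;0 0.43 -3.78 0 0 0 0;0 0.43 -3.78 0 0 0 0;0 0.45 -3.78 0 0 0 0;0 0 0 0 0 0 0;0 0 0 2.8 0 0 0;0 0 0 2.9 0 0 0;0 0 0 0 0 0 0;0 0 0 0 0 0 0"
}}

```text
t: 23.07
eef_pos: [0.3965, -0.2372, 0.0524]
tool_rot: [-0.003, 0.087, 0.996, 0.001]
contact_force: [0.3, 0.1, 0.7]
gripper_width: -0.0
```

{"method": "move_arm", "body": {
  "commands": "0 -1.5 0 0 0 0 0;0 -0.9 0 0 0 0 0;0 -0.8 -0.32 0 0 0 0;0 -0.8 -0.33 0 0 0 0;0 -1 -0.3 0 0 0 0;0 -1 -0.3 0 0 0 0;0 -1 -0.2 0 0 0 0;0 -1 -0.2 0 0 0 0;0 -1 -0.1 0 0 0 0;0 -1 -0.1 0 0 0 0;0 -1 0 0 0 0 0;0 -1 0 0 0 0 0"
}}

```text
t: 24.07
eef_pos: [0.5107, -0.2797, 0.0539]
tool_rot: [-0.002, 0.089, 0.996, -0.001]
contact_force: [-8.2, -3.2, 1.4]
gripper_width: -0.001
```

{"method": "move_arm", "body": {
  "commands": "0 -1 0.1 0 0 0 0;0 -1 0.15 0 0 0 0;0 -1 0.2 0 0 0 0;0 -1 0.25 0 0 0 0;0 -1.1 0.36 0 0 0 0;0 -0.7 0.3 0 0 0 0;0 -0.6 0.25 0 0 0 0;0 0 0 0 0 0 0;0 0 0 0 0 0 0"
}}

```text
t: 24.82
eef_pos: [0.578, -0.2734, 0.0536]
tool_rot: [-0.001, 0.088, 0.996, -0.0]
contact_force: [-4.5, -2.0, -0.9]
gripper_width: -0.003
```

```bash
python3 -c "
from h import *
dialtiles(); goto(bot.get_obs(),(.5837,-.2711,.0535),80)"
```

```text
dial tile [ 4.79400e-01 -1.68200e-01  4.78872e+01  7.68000e-02  3.08000e-02] r 0.1141 ang -133.2
dial tile [ 5.6170e-01 -1.9850e-01 -8.9179e+01  7.3900e-02  2.9000e-02] r 0.1136 ang -87.9
board [ 0.5551  0.3677 15.8064  0.0768  0.0371]
[ 0.57806861 -0.27315571  0.05363409] [-3.89576505 -0.82908031 -1.56046581] 79.93225173315672 t 24.8667
shift cm [-0.52  0.3   0.01] rz -0.07 tilt -1.0
```

{"method": "move_arm", "body": {
  "commands": "0 -0.5 0.25 0 0 0 0;0 -0.4 0.15 0 0 0 0;0 0 0 0 0 0 0;0 0 0 0 0 0 0"
}}

```text
t: 25.2
eef_pos: [0.5838, -0.2719, 0.0536]
tool_rot: [-0.004, 0.089, 0.996, -0.0]
contact_force: [-14.3, -3.0, 4.5]
gripper_width: -0.002
```

```bash
python3 -c "
from h import *
dialtiles()"
```

```text
dial tile [ 4.8220e-01 -1.7070e-01  4.8379e+01  7.6600e-02  3.1900e-02] r 0.1141 ang -131.3
dial tile [ 5.64900e-01 -1.98500e-01 -8.91766e+01  7.39000e-02  2.90000e-02] r 0.1137 ang -86.3
board [ 0.5553  0.3675 17.0089  0.0768  0.0363]
[ 0.58372594 -0.27192935  0.05360138] [-14.59514344  -1.89008757   4.59167179] 79.81299088021983 t 25.25
```

The stop is reached again and both tiles are seated at −131° and −86°. Returning the lever.

{"method": "move_arm", "body": {
  "commands": "0 1.7 -0.6 0 0 0 0;0 1.3 -0.42 0 0 0 0;0 2 -0.46 0 0 0 0;0 2.04 -0.25 0 0 0 0;0 2.05 -0.04 0 0 0 0;0 2.04 0.18 0 0 0 0;0 2 0.39 0 0 0 0;0 1.96 0.6 0 0 0 0;0 1.6 0.65 0 0 0 0;0 2.4 0 0 0 0 0;0 0 0 0 0 0 0;0 0 0 0 0 0 0"
}}

```text
t: 26.25
eef_pos: [0.4018, -0.2362, 0.0548]
tool_rot: [0.001, 0.087, 0.996, 0.0]
contact_force: [0.4, -0.0, -0.9]
gripper_width: -0.005
```

```bash
cat >> h.py <<'E'
def knob():
    s=cam("scene"); g=cv2.cvtColor(s["img"],cv2.COLOR_RGB2GRAY); m=(g[135:170,205:250]<35).astype(np.uint8)
    cs,_=cv2.findContours(m,cv2.RETR_EXTERNAL,cv2.CHAIN_APPROX_NONE); print("knob px (home 223 145 8 15)",[(np.array(cv2.boundingRect(k))+[205,135,0,0]).tolist() for k in cs if cv2.contourArea(k)>20])
E
python3 -c "
from h import *
dialtiles(); knob(); goto(bot.get_obs(),(.54,.36,.15),104)"
```

```text
dial tile [ 4.81900e-01 -1.70100e-01  5.03729e+01  7.66000e-02  3.16000e-02] r 0.1138 ang -131.6
dial tile [ 5.64300e-01 -1.98200e-01 -8.58027e+01  7.49000e-02  3.10000e-02] r 0.1134 ang -86.6
board [ 0.5555  0.367  15.9078  0.0777  0.0371]
[ 0.40286822 -0.23656898  0.05489024] [ 1.01101794  0.30093432 -0.27628686] 79.99395868186899 t 26.3
knob px (home 223 145 8 15) [[223, 145, 8, 15], [234, 135, 15, 15]]
shift cm [-3.15 61.14 -9.52] rz -23.99 tilt -1.0
```

{"method": "move_arm", "body": {
  "commands": "0.65 0 0 -3.2 0 0 0;0.65 0 0 -3.2 0 0 0;0.65 0 0 -3.1 0 0 0;0.65 -0.2 3.8 0 0 0 0;0.65 -0.2 3.8 0 0 0 0;0.65 -0.2 3.8 0 0 0 0;0.65 -0.2 3.8 0 0 0 0;0.65 -0.2 3.8 0 0 0 0;0.65 -0.2 3.8 0 0 0 0;0.65 -0.2 3.8 0 0 0 0;0.65 -0.2 3.8 0 0 0 0;0.65 -0.2 3.8 0 0 0 0"
}}

```text
t: 27.35
eef_pos: [0.4799, 0.1002, 0.1497]
tool_rot: [0.001, 0.087, 0.996, 0.001]
contact_force: [1.1, -0.2, -0.4]
gripper_width: 0.649
```

{"method": "move_arm", "body": {
  "commands": "0.65 -0.2 3.8 0 0 0 0;0.65 -0.2 3.8 0 0 0 0;0.65 -0.2 3.8 0 0 0 0;0.65 -0.2 3.8 0 0 0 0;0.65 -0.2 3.8 0 0 0 0;0.65 -0.2 3.8 0 0 0 0;0.65 0 3.5 0 0 0 0;0.65 0 0 0 0 0 -6.5;0.65 0 0 0 0 0 -6.5;0.65 0 0 0 0 0 -6.5;0.65 0 0 0 0 0 -6.5;0.65 0 0 0 0 0 0"
}}

```text
t: 28.35
eef_pos: [0.5367, 0.3553, 0.1491]
tool_rot: [0.0, -0.141, 0.99, 0.001]
contact_force: [-0.1, -0.2, -0.0]
gripper_width: 0.653
```

Run:
```python
from h import *
c=cam("wrist"); o=c["o"]; print(o["eef_pos"],yawy(o)[1])
T=ltiles(c,.04); print([np.round(t,4) for t in T])
t=min(T,key=lambda t:np.hypot(t[0]-.555,t[1]-.37)); goto(o,(t[0],t[1],.005),90+t[2])
```

```text
[0.53668308 0.35532648 0.14910463] 106.21517792267962
[array([ 7.72100e-01,  1.50900e-01, -2.57881e+01,  8.40000e-02,
        2.28000e-02]), array([ 0.5561,  0.3748, 16.0895,  0.0808,  0.0355])]
shift cm [-2.39  1.31 14.41] rz 0.13 tilt -1.0
```

{"method": "move_arm", "body": {
  "commands": "0.65 -2.39 1.31 0 0 0 0;0.65 0 0 4 0 0 0;0.65 0 0 4 0 0 0;0.65 0 0 4 0 0 0;0.65 0 0 2.1 0 0 0;0.65 0 0 0 0 0 0;0.65 0 0 0 0 0 0"
}}

```text
t: 28.98
eef_pos: [0.555, 0.3734, 0.0073]
tool_rot: [-0.001, -0.138, 0.99, -0.0]
contact_force: [0.7, 0.0, 1.1]
gripper_width: 0.65
```

Run:
```python
from h import *
o=bot.get_obs(); print(o["contact_force"]);goto(o,(.5561,.3748,.006),106.1)
```

```text
[0.65225044 0.01967373 1.13655553]
shift cm [-0.15  0.11  0.13] rz -0.25 tilt -1.0
```

{"method": "move_arm", "body": {
  "commands": "0.2 -0.15 0.1 0.05 0 0 0;0.2 0 0 0 0 0 0;0.2 0 0 0 0 0 0;0.2 0 0 0 0 0 0;0.2 0 0 0 0 0 0;0.2 0 0 -1 0 0 0;0.2 0 0 -3 0 0 0;0.2 0 0 -4 0 0 0;0.2 0 0 -4 0 0 0;0.2 0 0 -3 0 0 6.35;0.2 0 0 0 0 0 6.35;0.2 0 0 0 0 0 0",
  "force": 70
}}

```text
t: 29.98
eef_pos: [0.5582, 0.3766, 0.1626]
tool_rot: [0.003, -0.027, 1.0, 0.003]
contact_force: [-0.9, 0.4, -1.6]
gripper_width: 0.196
```

Run:
```python
from h import *
c=cam("wrist"); o=c["o"]; print(o["eef_pos"],yawy(o)[1],o["gripper_width"])
print([np.round(t,4) for t in ltiles(c,o["eef_pos"][2]+.033)]); goto(o,(.442,-.0917,.15),93.4)
```

```text
[0.5581534  0.3765853  0.16260702] 93.0439180378778 0.1957220594544394
[array([5.81000e-01, 5.01200e-01, 1.63301e+01, 5.11000e-02, 8.90000e-03]), array([ 0.5161,  0.3765, 16.2655,  0.0376,  0.0167]), array([0.4632, 0.3331, 7.0071, 0.0245, 0.019 ])]
shift cm [ 14.09 -46.15   0.93] rz -0.36 tilt -1.0
```

The gripper came up empty (opening 0.196). I'll find where the tile is.

Run:
```python
from h import *
c=cam("wrist"); o=c["o"]; T=ltiles(c,.04); print([np.round(t,4) for t in T])
t=min(T,key=lambda t:np.hypot(t[0]-.555,t[1]-.37)); goto(o,(t[0],t[1],.005),90+t[2])
```

```text
[array([ 0.5547,  0.3822, 16.4074,  0.0799,  0.0356])]
shift cm [ 0.24  0.63 15.51] rz -13.02 tilt -1.0
```

The tile lies flat at (0.5547, 0.3822), about 8 mm shifted. I'll re-grasp a little deeper.

{"method": "move_arm", "body": {
  "commands": "0.65 0.24 0.63 0 0 0 -6.5;0.65 0 0 0 0 0 -6.5;0.65 0 0 4 0 0 0;0.65 0 0 4 0 0 0;0.65 0 0 4 0 0 0;0.65 0 0 3.4 0 0 0;0.65 0 0 0 0 0 0;0.65 0 0 0 0 0 0"
}}

```text
t: 30.75
eef_pos: [0.5524, 0.3802, 0.0012]
tool_rot: [-0.002, -0.143, 0.99, -0.001]
contact_force: [-0.6, -1.2, -0.7]
gripper_width: 0.652
```

Run:
```python
from h import *
c=cam("wrist"); o=c["o"]; print(o["contact_force"]);goto(o,(.5547,.3822,.004),106.3); print([np.round(t,4) for t in ltiles(c,.04)])
```

```text
[-0.60156171 -1.16011373 -0.7317007 ]
shift cm [-0.27  0.12 -0.28] rz 0.15 tilt -1.0
[array([ 0.5537,  0.3814, 16.085 ,  0.0814,  0.036 ])]
```

{"method": "move_arm", "body": {
  "commands": "0.2 -0.15 0.1 -0.25 0 0 0;0.2 0 0 0 0 0 0;0.2 0 0 0 0 0 0;0.2 0 0 0 0 0 0;0.2 0 0 0 0 0 0;0.2 0 0 0 0 0 0;0.2 0 0 -1 0 0 0;0.2 0 0 -1 0 0 0;0.2 0 0 0 0 0 0",
  "force": 90
}}

```text
t: 31.55
eef_pos: [0.5562, 0.3832, 0.0286]
tool_rot: [0.002, -0.142, 0.99, 0.001]
contact_force: [0.9, 1.1, -0.6]
gripper_width: 0.378
```

{"method": "move_arm", "body": {
  "commands": "0.2 0 0 -4 0 0 0;0.2 0 0 -4 0 0 0;0.2 0 0 -4 0 0 6.5;0.2 0 0 0 0 0 6.5;0.2 2 -3.5 0 0 0 0;0.2 2 -3.5 0 0 0 0;0.2 2 -3.5 0 0 0 0;0.2 2 -3.5 0 0 0 0;0.2 2 -3.5 0 0 0 0;0.2 2 -3.5 0 0 0 0;0.2 1.5 -3.5 0 0 0 0;0.2 0 0 0 0 0 0"
}}

```text
t: 32.55
eef_pos: [0.4306, 0.1223, 0.1457]
tool_rot: [-0.002, -0.025, 1.0, -0.002]
contact_force: [0.0, -0.4, -0.7]
gripper_width: 0.376
```

Run:
```python
from h import *
c=cam("wrist"); o=c["o"]; print(o["eef_pos"],yawy(o)[1],o["gripper_width"])
print([np.round(t,4) for t in ltiles(c,o["eef_pos"][2]+.033)]); goto(o,(.442,-.0917,.13),93.4)
dialtiles()
```

```text
[0.43061198 0.1223011  0.14565072] 92.85244005353913 0.3755613234179162
[array([0.4299, 0.1224, 2.9965, 0.0809, 0.0367]), array([0.3943, 0.2012, 6.5348, 0.0328, 0.0216])]
shift cm [ -0.08 -21.43   1.63] rz -0.55 tilt -1.0
dial tile [ 4.81800e-01 -1.70300e-01  5.03729e+01  7.70000e-02  3.16000e-02] r 0.114 ang -131.6
dial tile [ 5.64300e-01 -1.98200e-01 -8.59899e+01  7.49000e-02  3.12000e-02] r 0.1135 ang -86.6
[0.43389097 0.12861795 0.14655298] [ 0.37262911  1.71287651 -0.65369749] 93.11420059464348 t 32.65
```

{"method": "move_arm", "body": {
  "commands": "0.2 0 -3.6 0 0 0 0;0.2 0 -3.6 0 0 0 0;0.2 0 -3.6 0 0 0 0;0.2 0 -3.6 0 0 0 0;0.2 0.2 -3.6 0 0 0 0;0.2 0.2 -3.6 0 0 0 -0.3;0.2 0 0 4 0 0 0;0.2 0 0 4 0 0 0;0.2 0 0 0 0 0 0;0.2 0 0 0 0 0 0;0.2 0 0 0 0 0 0"
}}

```text
t: 33.57
eef_pos: [0.4439, -0.0852, 0.0673]
tool_rot: [0.001, -0.032, 0.999, 0.0]
contact_force: [0.3, -1.5, -0.7]
gripper_width: 0.373
```

Run:
```python
from h import *
c=cam("wrist"); o=c["o"]; print(o["eef_pos"],yawy(o)[1],o["gripper_width"])
T=ltiles(c,o["eef_pos"][2]+.033); print([np.round(t,4) for t in T]); over(c,(.4425,-.0915),3.4,"w16")
t=T[-1]; p=np.array(o["eef_pos"]); goto(o,p+[.442-t[0],-.0918-t[1],.03-p[2]],93.4)
```

```text
[ 0.443937   -0.08519676  0.06733221] 93.67339515551569 0.3727973502300953
[array([ 4.5290e-01, -1.5460e-01,  4.8499e+01,  5.4900e-02,  3.2300e-02]), array([ 0.4433, -0.0853,  3.6647,  0.0807,  0.0361])]
shift cm [ 0.18 -0.64  3.73] rz 0.27 tilt -1.0
```

{"method": "move_arm", "body": {
  "commands": "0.2 0.18 -0.65 0 0 0 0;0.2 0 0 1 0 0 0;0.2 0 0 0 0 0 0;0.2 0 0 0 0 0 0"
}}

```text
t: 33.95
eef_pos: [0.4408, -0.0926, 0.0561]
tool_rot: [-0.0, -0.031, 1.0, 0.0]
contact_force: [-0.3, 1.2, -0.4]
gripper_width: 0.373
```

Run:
```python
from h import *
c=cam("wrist"); o=c["o"]; print(o["eef_pos"],yawy(o)[1],o["gripper_width"])
T=ltiles(c,o["eef_pos"][2]+.033); print([np.round(t,4) for t in T])
t=T[-1]; p=np.array(o["eef_pos"]); goto(o,p+[.442-t[0],-.092-t[1],.03-p[2]],93.4)
```

```text
[ 0.44081346 -0.09255423  0.05608697] 93.56834672512308 0.3734736494869971
[array([ 4.54800e-01, -1.63500e-01,  4.87185e+01,  4.91000e-02,
        3.48000e-02]), array([ 0.4402, -0.0926,  3.5806,  0.0806,  0.0363])]
shift cm [-0.18  0.05  2.61] rz 0.17 tilt -1.0
```

{"method": "move_arm", "body": {
  "commands": "0.2 -0.1 0.05 0 0 0 0;0.2 0 0 1 0 0 0;0.2 0 0 1 0 0 0;0.2 0 0 0.4 0 0 0;0.2 0 0 0 0 0 0;0.2 0 0 0 0 0 0"
}}

```text
t: 34.5
eef_pos: [0.4414, -0.092, 0.0313]
tool_rot: [-0.001, -0.031, 1.0, 0.0]
contact_force: [0.1, 0.6, -0.8]
gripper_width: 0.373
```

Run:
```python
from h import *
c=cam("wrist"); o=c["o"]; print(o["eef_pos"],o["contact_force"])
print([np.round(t,4) for t in ltiles(c,.063)])
```

```text
[ 0.44137677 -0.09200975  0.0313355 ] [ 0.06490416  0.55152832 -0.84091803]
[array([ 4.6400e-01, -1.8350e-01, -4.0919e+01,  4.2500e-02,  3.6900e-02]), array([ 0.4419, -0.0921,  3.725 ,  0.082 ,  0.0365])]
```

{"method": "move_arm", "body": {
  "commands": "0.2 0 0 0.15 0 0 0;0.2 0 0 0 0 0 0;0.6 0 0 0 0 0 0;0.6 0 0 0 0 0 0;0.6 0 0 0 0 0 0;0.6 0 0 0 0 0 0;0.6 0 0 -2 0 0 0;0.6 0 0 -3 0 0 0;0.6 0 0 -3 0 0 0;0.6 0 0 0 0 0 0;0.6 0 0 0 0 0 0"
}}

```text
t: 35.47
eef_pos: [0.4434, -0.092, 0.112]
tool_rot: [0.002, -0.031, 1.0, 0.0]
contact_force: [-0.4, 0.4, -0.5]
gripper_width: 0.603
```

Run:
```python
from h import *
c=cam("wrist"); o=c["o"]; print(o["eef_pos"],yawy(o)[1],o["contact_force"]); save(c,"w17",1.4)
print([np.round(t,4) for t in ltiles(c,.062)]); dialtiles();goto(o,(.40,-.238,.11),80)
```

```text
[ 0.44341836 -0.09202353  0.11199267] 93.58143546767124 [-0.38896956  0.40909998 -0.48900609]
[array([ 4.74600e-01, -1.77000e-01,  4.89816e+01,  6.09000e-02,
        3.79000e-02]), array([ 0.442 , -0.092 ,  3.4104,  0.0799,  0.035 ])]
dial tile [ 5.64400e-01 -1.98300e-01 -8.58027e+01  7.51000e-02  3.12000e-02] r 0.1135 ang -86.5
[ 0.44149124 -0.09181665  0.11003519] [-0.02833534  0.35535799 -0.0351762 ] 93.58997338943597 t 35.5667
shift cm [  5.25 -14.3    0.18] rz 13.58 tilt -1.0
```

The third tile is flat (79.9 mm, centre (0.442, −0.092)). Third stroke.

{"method": "move_arm", "body": {
  "commands": "0 0 0 0 0 0 6.8;0 0 0 0 0 0 6.8;0 0.43 -3.78 0 0 0 0;0 0.43 -3.78 0 0 0 0;0 0.43 -3.78 0 0 0 0;0 0.45 -3.78 0 0 0 0;0 0 0 0 0 0 0;0 0 0 2.8 0 0 0;0 0 0 2.9 0 0 0;0 0 0 0 0 0 0;0 0 0 0 0 0 0"
}}

```text
t: 36.48
eef_pos: [0.3964, -0.237, 0.0519]
tool_rot: [-0.003, 0.087, 0.996, 0.001]
contact_force: [-0.4, -0.0, -0.7]
gripper_width: -0.0
```

{"method": "move_arm", "body": {
  "commands": "0 -1.5 0 0 0 0 0;0 -0.9 0 0 0 0 0;0 -0.8 -0.32 0 0 0 0;0 -0.8 -0.33 0 0 0 0;0 -1 -0.3 0 0 0 0;0 -1 -0.3 0 0 0 0;0 -1 -0.2 0 0 0 0;0 -1 -0.2 0 0 0 0;0 -1 -0.1 0 0 0 0;0 -1 -0.1 0 0 0 0;0 -1 0 0 0 0 0;0 -1 0 0 0 0 0"
}}

```text
t: 37.48
eef_pos: [0.5106, -0.2794, 0.0534]
tool_rot: [-0.002, 0.089, 0.996, -0.001]
contact_force: [-8.4, -3.7, 0.6]
gripper_width: 0.002
```

{"method": "move_arm", "body": {
  "commands": "0 -1 0.1 0 0 0 0;0 -1 0.15 0 0 0 0;0 -1 0.2 0 0 0 0;0 -1 0.25 0 0 0 0;0 -1.1 0.36 0 0 0 0;0 -0.7 0.3 0 0 0 0;0 -0.6 0.25 0 0 0 0;0 -0.5 0.25 0 0 0 0;0 -0.4 0.15 0 0 0 0;0 0 0 0 0 0 0;0 0 0 0 0 0 0"
}}

```text
t: 38.4
eef_pos: [0.5834, -0.2722, 0.0528]
tool_rot: [-0.004, 0.089, 0.996, -0.001]
contact_force: [-13.4, -2.5, 2.8]
gripper_width: 0.002
```

```bash
python3 -c "
from h import *
dialtiles()"
```

```text
dial tile [ 4.81500e-01 -1.70300e-01  5.00055e+01  7.66000e-02  3.16000e-02] r 0.1142 ang -131.7
dial tile [ 5.64900e-01 -2.00100e-01 -8.91766e+01  7.08000e-02  2.90000e-02] r 0.1154 ang -86.3
dial tile [ 6.43000e-01 -1.59800e-01 -4.17024e+01  7.64000e-02  3.09000e-02] r 0.1136 ang -41.2
[ 0.58340042 -0.27230142  0.05280251] [-12.45365719  -2.93861677   3.05349842] 79.80031463686464 t 38.45
```

{"method": "move_arm", "body": {
  "commands": "0 1.7 -0.6 0 0 0 0;0 1.3 -0.42 0 0 0 0;0 2 -0.46 0 0 0 0;0 2.04 -0.25 0 0 0 0;0 2.05 -0.04 0 0 0 0;0 2.04 0.18 0 0 0 0;0 2 0.39 0 0 0 0;0 1.96 0.6 0 0 0 0;0 1.6 0.65 0 0 0 0;0 2.4 0 0 0 0 0;0 0 0 0 0 0 0;0 0 0 0 0 0 0"
}}

```text
t: 39.45
eef_pos: [0.401, -0.2364, 0.0541]
tool_rot: [0.001, 0.088, 0.996, -0.0]
contact_force: [-0.1, 0.0, 0.8]
gripper_width: 0.0
```

{"method": "move_arm", "body": {
  "commands": "0 0 0 -3.5 0 0 0;0 0 0 -3.5 0 0 0;0 0 0 -3.5 0 0 0;0 0 0 -3.5 0 0 0;0 0 0 0 0 0 0;0 0 2 0 0 0 0;0 0 3.5 0 0 0 0;0 0 3.5 0 0 0 0;0 0 3.5 0 0 0 0;0 0 0 0 0 0 0;0 0 0 0 0 0 0"
}}

```text
t: 40.37
eef_pos: [0.4247, -0.1114, 0.1942]
tool_rot: [0.001, 0.085, 0.996, 0.0]
contact_force: [-0.1, -0.1, -0.8]
gripper_width: -0.002
```

Run:
```python
from h import *
dialtiles(); knob()
c=cam("wrist"); print([np.round(t,4) for t in ltiles(c,.062,300)])
t=cam("top"); s=cam("scene")
a=cv2.resize(t["img"][105:255,90:360,::-1],None,fx=2.2,fy=2.2,interpolation=cv2.INTER_CUBIC); b=cv2.resize(s["img"][135:255,160:330,::-1],(a.shape[1],int(120*a.shape[1]/170)),interpolation=cv2.INTER_CUBIC)
cv2.imwrite("pics/end.png",np.vstack([a,b])[:600] if False else np.vstack([a[:290],b])[:720] ); i=cv2.imread("pics/end.png"); f=min(1,600/i.shape[0]); cv2.imwrite("pics/end.png",cv2.resize(i,None,fx=f,fy=f))
```

```text
dial tile [ 5.01300e-01 -1.62500e-01  7.82635e+01  4.95000e-02  2.29000e-02] r 0.0957 ang -126.0
dial tile [ 5.66400e-01 -1.95400e-01 -8.91762e+01  7.39000e-02  3.22000e-02] r 0.1107 ang -85.4
dial tile [ 6.42800e-01 -1.60100e-01 -4.17024e+01  7.62000e-02  3.01000e-02] r 0.1137 ang -41.4
[ 0.42411065 -0.11297372  0.19413545] [-0.03340261 -0.28772583 -0.5066282 ] 80.07482768775212 t 40.4167
knob px (home 223 145 8 15) [[223, 145, 8, 15]]
[array([ 4.77500e-01, -1.73800e-01,  4.83543e+01,  6.95000e-02,
        3.66000e-02])]
```

The picture limit is reached. The arm partly covers the top view, so I'll move it clear and measure again numerically.

{"method": "move_arm", "body": {
  "commands": "0 0 3.8 0 0 0 0;0 0 3.8 0 0 0 0;0 0 3.8 0 0 0 0;0 0 3.8 0 0 0 0;0 0 3.8 0 0 0 0;0 0 3.8 0 0 0 0;0 0 3.8 0 0 0 0;0 0 3.8 0 0 0 0;0 0 3.8 0 0 0 0;0 0 3.8 0 0 0 0;0 0 0 0 0 0 0;0 0 0 0 0 0 0"
}}

```text
t: 41.62
eef_pos: [0.4891, 0.2628, 0.193]
tool_rot: [-0.0, 0.086, 0.996, 0.0]
contact_force: [0.5, -0.8, -0.6]
gripper_width: -0.001
```

Run:
```python
from h import *
dialtiles(); knob()
c=cam("top"); print("empty nests",[ (np.round(n[:2],4).tolist()) for n in nests(c,thr=70,amin=60)])
hsv=cv2.cvtColor(c["img"],cv2.COLOR_RGB2HSV)
h=np.array([.5575,-.085])
for a in(-131.5,-86.5,-41.5):
    d=np.array([np.cos(np.radians(a)),np.sin(np.radians(a))])
    print(a,"V along radius 80..150mm",[int(hsv[tuple(int(round(x)) for x in proj(c,[*(h+r*d),.062])[0][::-1])][2]) for r in np.arange(.08,.152,.007)])
```

```text
board [ 0.4355  0.2732 12.9529  0.0595  0.0212]
dial tile [ 4.81500e-01 -1.70300e-01  5.00055e+01  7.66000e-02  3.16000e-02] r 0.1142 ang -131.7
dial tile [ 5.66400e-01 -1.95400e-01 -8.91762e+01  7.39000e-02  3.22000e-02] r 0.1107 ang -85.4
dial tile [ 6.42700e-01 -1.60100e-01 -4.17024e+01  7.64000e-02  3.01000e-02] r 0.1136 ang -41.4
[0.48915521 0.26059229 0.19302434] [-0.17289505 -0.74527331 -0.74256604] 79.97123185351631 t 41.6667
knob px (home 223 145 8 15) [[223, 145, 8, 15]]
empty nests [[0.4435, -0.093], [0.4733, -0.0102], [0.5528, 0.0277], [0.6341, 0.0002], [0.6733, -0.0784]]
-131.5 V along radius 80..150mm [133, 99, 56, 120, 136, 136, 135, 136, 136, 137, 132]
-86.5 V along radius 80..150mm [131, 94, 86, 134, 138, 136, 138, 138, 138, 136, 137]
-41.5 V along radius 80..150mm [133, 96, 58, 118, 136, 137, 137, 136, 137, 136, 134]
```

The lever is home, the dial is at 135°, and the nest at the pointer is empty. The middle tile has shifted about 4 mm inward, though, and may be up on the cap. I'll check it close by.

{"method": "move_arm", "body": {
  "commands": "0.6 -1.28 -3.6 0 0 0 0;0.6 -1.28 -3.6 0 0 0 0;0.6 -1.28 -3.6 0 0 0 0;0.6 -1.28 -3.6 0 0 0 0;0.6 -1.28 -3.6 0 0 0 0;0.6 -1.28 -3.6 0 0 0 0;0.6 -1.28 -3.6 0 0 0 0;0.6 -1.28 -3.6 0 0 0 0;0.6 -1.28 -3.6 0 0 0 0;0.6 -1.28 -3.6 0 0 0 0;0.6 -1.28 -3.6 0 0 0 0;0.6 -1.2 -3.5 0 0 0 0"
}}

```text
t: 42.77
eef_pos: [0.5631, -0.1939, 0.1939]
tool_rot: [0.0, 0.089, 0.996, -0.0]
contact_force: [0.6, 1.5, 1.4]
gripper_width: 0.605
```

{"method": "move_arm", "body": {
  "commands": "0.6 0 0 0 0 0 0;0.6 0 0 0 0 0 0;0.6 0 0 0 0 0 0"
}}

```text
t: 43.02
eef_pos: [0.5633, -0.1906, 0.1934]
tool_rot: [-0.0, 0.088, 0.996, 0.0]
contact_force: [0.1, 1.2, 0.1]
gripper_width: 0.602
```

Run:
```python
from h import *
c=cam("wrist"); o=c["o"]; print(o["eef_pos"])
h=np.array([.5575,-.0855])
k,m,hsv=tiles(c,300,12)
for z in(.062,.067):
  for t in ltiles(c,z,300):
    d=np.array(t[:2])-h; print(z,np.round(t,4),"r",np.hypot(*d).round(4),"ang",np.degrees(np.arctan2(d[1],d[0])).round(1))
for q in k:
    b=cv2.approxPolyDP(q,6,True)[:,0]; W=ray(c,b,.062)[:,:2]; print(b.tolist(),W.round(4).tolist(),"edges",np.linalg.norm(W-np.roll(W,-1,0),axis=1).round(4))
```

```text
[ 0.56334204 -0.19060679  0.19344355]
0.062 [ 6.41400e-01 -1.60800e-01 -4.18941e+01  8.06000e-02  3.80000e-02] r 0.1127 ang -41.9
0.062 [ 5.67200e-01 -1.96500e-01 -8.65118e+01  7.86000e-02  3.65000e-02] r 0.1114 ang -85.0
0.062 [ 4.81200e-01 -1.70900e-01  4.84926e+01  7.88000e-02  3.48000e-02] r 0.1145 ang -131.8
0.067 [ 6.38900e-01 -1.61100e-01 -4.18941e+01  7.92000e-02  3.73000e-02] r 0.1111 ang -42.9
0.067 [ 5.66000e-01 -1.96200e-01 -8.65117e+01  7.73000e-02  3.59000e-02] r 0.111 ang -85.6
0.067 [ 4.81300e-01 -1.71000e-01  4.84926e+01  7.75000e-02  3.42000e-02] r 0.1145 ang -131.7
[[311, 201], [269, 258], [295, 275], [314, 253], [315, 238], [338, 219]] [[0.6007, -0.1465], [0.6563, -0.1987], [0.6814, -0.1745], [0.6588, -0.1509], [0.6418, -0.1477], [0.6248, -0.1219]] edges [0.0762 0.0349 0.0327 0.0174 0.0309 0.0344]
[[291, 152], [214, 169], [222, 202], [298, 185]] [[0.5481, -0.1588], [0.5515, -0.235], [0.586, -0.2345], [0.5819, -0.1569]] edges [0.0762 0.0346 0.0777 0.0338]
[[238, 40], [220, 75], [293, 120], [313, 88]] [[0.4432, -0.1895], [0.4684, -0.2109], [0.5188, -0.1525], [0.4939, -0.1306]] edges [0.0331 0.0771 0.0332 0.0777]
```

{"method": "move_arm", "body": {
  "commands": "0.6 -3.2 0.6 0 0 0 0;0.6 -0.5 0 2 0 0 0;0.6 0 0 3 0 0 0;0.6 0 0 2.5 0 0 0;0.6 0 0 0 0 0 0;0.6 0 0 0 0 0 0;0.6 0 0 0 0 0 0;0.6 0 0 0 0 0 0"
}}

```text
t: 43.73
eef_pos: [0.6031, -0.1903, 0.1207]
tool_rot: [0.002, 0.087, 0.996, -0.0]
contact_force: [-0.3, -0.2, 0.2]
gripper_width: 0.604
```

Run:
```python
from h import *
c=cam("wrist"); o=c["o"]; print(o["eef_pos"],c["C"])
h=np.array([.5575,-.0855])
k,m,hsv=tiles(c,300,12)
for q in k:
    W=ray(c,q[:,0],.062)[:,:2]; t=cv2.minAreaRect((W*1e4).astype(np.float32)); p=np.array(t[0])/1e4
    if np.hypot(*(p-[.567,-.196]))>.02: continue
    M=cv2.moments(q); a=np.radians(-86.5+180); X=np.array([np.cos(a),np.sin(a)]);Y=np.array([-X[1],X[0]])
    x=(W-p)@X; y=(W-p)@Y; print(p,np.array(t[1])/1e4,"r",np.hypot(*(p-h)), cv2.boundingRect(q))
    for lo in np.arange(-.035,.035,.01):
        s=(x>=lo)&(x<lo+.01); yy=y[s]; up=yy[yy>0];dn=yy[yy<0]
        if len(up) and len(dn): print(round(lo+.005,3),"width mm",round((np.median(up)-np.median(dn))*1e3,2),len(up),len(dn))
```

```text
[ 0.60310631 -0.19034735  0.12068479] [ 0.52845915 -0.17749029  0.29107479]
[ 0.56765078 -0.19654835] [0.03632958 0.07907709] r 0.11151132163677194 (186, 115, 116, 71)
-0.03 width mm 35.1 14 13
-0.02 width mm 35.12 13 13
-0.01 width mm 34.86 14 13
0.0 width mm 34.87 14 13
0.01 width mm 34.7 13 13
0.02 width mm 35.02 14 14
0.03 width mm 35.23 14 13
0.04 width mm 20.88 29 28
```

The width is constant along its length (35.1 to 35.2 mm) and the length is 79 mm, so the tile is flat, just slid within its play to about 4.5 mm off the nest centre. I'll raise the arm and hand in.

{"method": "move_arm", "body": {
  "commands": "0.6 0 0 -3 0 0 0;0.6 0 0 -3.5 0 0 0;0.6 0 0 -3.5 0 0 0;0.6 0 0 -2 0 0 0;0.6 0 0 0 0 0 0;0.6 0 0 0 0 0 0;0.6 0 0 0 0 0 0"
}}

```text
t: 44.37
eef_pos: [0.6015, -0.1902, 0.2387]
tool_rot: [0.0, 0.087, 0.996, 0.0]
contact_force: [-0.8, -0.0, 0.0]
gripper_width: 0.599
```

Run:
```python
from h import *
c=cam("wrist"); h=np.array([.5575,-.0855])
for t in ltiles(c,.062,300): d=np.array(t[:2])-h; print(np.round(t,4),"r",np.hypot(*d).round(4),"ang",np.degrees(np.arctan2(d[1],d[0])).round(1))
knob(); print(bot.get_obs()["contact_force"]); print(bot.hand_in())
```

```text
[ 6.4160e-01 -1.6070e-01 -4.1953e+01  7.9200e-02  3.6100e-02] r 0.1129 ang -41.8
[ 5.67500e-01 -1.96500e-01 -8.65535e+01  7.87000e-02  3.57000e-02] r 0.1115 ang -84.8
[ 4.81400e-01 -1.71100e-01  4.86263e+01  7.88000e-02  3.53000e-02] r 0.1146 ang -131.6
knob px (home 223 145 8 15) [[223, 145, 8, 15]]
[0.55966711 0.43928658 0.04852437]
the job is handed in; nothing more can be done
None
```

I laid all three terracotta tiles in successive nests, slotted ends towards the hub. I drew the lever fully to its stop after each one, including the last, then handed the job in at about 44 s.

**Last checks:**
- **Tiles:** they sit at −41.8°, −84.8° and −131.6° round the hub, 111–115 mm out, and measure flat.
- **Dial and lever:** the dial is three nests on (about 135°). The knob is home, at the same pixels as at the start. The nest at the pointer is empty, and the arm was clear with no contact force.

**What went wrong or disagreed:**
- **Finger length:** the fingertips stand about 30 mm behind the stated TCP when open, so I found the grasp height by feel.
- **First tile:** it first landed with its inner end on the hub cap edge. I gripped it again and moved it about 4 mm outward, after which it measured flat.
- **Third tile:** the first grasp came up empty. The tile had slid about 8 mm on the board, and I gripped it again.
- **Second tile:** after the last stroke it had slid inward against the cap, about 4–5 mm off its nest centre. That is inside the 8 mm limit. A close look showed even width along its length, so I took it as flat and left it.
- **Not looked at:** the picture limit was reached, so the final state was checked by measurement only. I did not measure the jar, vase and other bystanders at the end, but saw no unexpected contact.

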